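# Stack the topping tins after the griddle demo

### The arm

A 7-joint arm with a two-finger parallel gripper is mounted at the origin on the work surface. World frame = base frame: x ahead of the robot, y to its left, z up, the work surface at z = 0. Lengths are in m, angles in rad, forces in N, time in s.
With the tool pointing down it reaches from about 0.425 to 0.875 m from the base axis. Payload 4.7 kg.
Tool frame: the origin (TCP) lies at the very end of the fingers, on their centre line; the grasp point (between the pads) lies 19 mm behind it; x points along the fingers, z is the direction in which the jaws open and shut, and the axes are right-handed (so a half turn about x gives the same grasp; the last joint's range is limited). The gripper opens to 87 mm and grips with 3 to 60 N. Pads are 19 mm wide; open, the fingers measure 117 mm over their backs; the gripper's body (75 mm by 190 mm) begins 51 mm behind the grasp point.
Start: joints at [0.014, 0.321, -0.07, 1.45, 0.023, 1.371, -0.057], TCP at [0.65, -0, 0.223] pointing down, gripper open.
Joint ranges: [-2.86, 2.86], [-0.3, 2.09], [-1.38, 1.24], [0.06, 2.45], [-1.56, 4.7], [0.09, 2.05], [-2.69, 2.69]. Speed limits (rad/s): [2.57, 2.57, 3.14, 3.14, 3.14, 3.14, 3.14].

### API

Orientations are given as a rotation vector (axis times angle).
In Python, from bench import * gives the robot as it stands.
- The arm moves only by the shell command python3 -m handwheel 'ROWS' [OPENING] [FORCE]. ROWS is JSON, a list of rows, each an object with "xyz": the shift along the world's x, y, z in cm, a list of three; "angular": the turn, a rotation vector about the world's x, y, z in degrees, a list of three. A call has 1 to 5 rows; each row shifts and turns the pose as measured when the row begins; what a row does not reach is not made up. A row lasts 1/12 s, in which the tool goes at most 41.7 mm and 7.16 degrees, less where a joint would pass 70% of its speed; a pose out of reach is approached as far as the arm can. A call with a gripper value outside its range is refused whole. OPENING is the finger opening in cm, from 0 to 8.7, set as the call begins (- or left out, the last holds). The fingers move at their own pace and stop on an object; FORCE is the grip in N (left out, the last holds). Time passes only in rows, so rows that do not move let the fingers close. It gives the time, the measured TCP pose, the force and the opening at its end, in the units of the state.
- get_state(): the state, without advancing time (a new reading comes with each control period).
- get_image(name): name is "scene" or "side" or "wrist"; returns a dict with "pixels" (384x512x3 uint8, blue, green, red), "K" (3x3 intrinsics, pixels), "cam_to_world" (4x4, takes a point from camera to world coordinates). Camera axes: x right, y down, z forward; pixel columns grow to the right and rows downward; lengths in m; the calibration is good to about 2 mm. A picture is of the moment at which its call begins. There is no depth.
- close_job(): hands the job in, once; it reports no verdict.
The state is a dict: "time": time; "joint_positions": joint angles; "qd": joint speeds; "joint_torque": joint torques, N m; "position": TCP position; "tool_rot": TCP orientation; "ft_force": force on the tool from outside, world axes, zero at the start; "torque": the same for the moment, N m; "grip_width": opening from 0.0 (shut) to 1.0 (fully open).
Only numpy, scipy, OpenCV 4.12 (cv2) and the standard library are available. Lean on these libraries where they do the work, as an engineer would, in place of code of your own. Each camera call takes 0.05 s, during which the arm holds its last target.

### The job

The griddle demonstration is over: put the topping tins away in two stacks, the three pink tins in the middle of the round cork trivet and the two green tins in the middle of the square black trivet, each stack with the largest tin at the bottom and the smallest on top. Set each tin squarely centred on the one below, keep the tins upright, and leave the two squeeze bottles standing where they are.

Things in the scene. Friction and masses are not known exactly. Their poses are not given: they have to be found in the camera images.
- pink_large: Large pink topping tin: a closed, rigid upright cylinder with a flat lid, thin steel seam lines, 68 mm in diameter and 50 mm high; origin at the centre of its underside, z up along its axis. Loose, mass 0.08 to 0.45 kg. Stands on the table at the start.
- pink_medium: Medium pink topping tin: a closed, rigid upright cylinder with a flat lid, thin steel seam lines, 58 mm in diameter and 42 mm high; origin at the centre of its underside, z up along its axis. Loose, mass 0.08 to 0.45 kg. Stands on the table at the start.
- pink_small: Small pink topping tin: a closed, rigid upright cylinder with a flat lid, thin steel seam lines, 46 mm in diameter and 36 mm high; origin at the centre of its underside, z up along its axis. Loose, mass 0.08 to 0.45 kg. Stands on the table at the start.
- green_large: Large sage green topping tin: a closed, rigid upright cylinder with a flat lid, thin steel seam lines, 68 mm in diameter and 50 mm high; origin at the centre of its underside, z up along its axis. Loose, mass 0.08 to 0.45 kg. Stands on the table at the start.
- green_small: Small sage green topping tin: a closed, rigid upright cylinder with a flat lid, thin steel seam lines, 46 mm in diameter and 36 mm high; origin at the centre of its underside, z up along its axis. Loose, mass 0.08 to 0.45 kg. Stands on the table at the start.
- cork_trivet: Round cork trivet, 110 mm in diameter, 8 mm thick, lying flat and fixed to the table; origin at the centre of its underside (its top is 8 mm above it), z up. Place for the pink stack.
- black_trivet: Square black trivet, 110 by 110 mm, 8 mm thick, lying flat and fixed to the table, turned any way; origin at the centre of its underside (its top is 8 mm above it), z up. Place for the green stack.
- cream_bottle: Bystander: cream-coloured squeeze bottle with a yellow cap and pointed nozzle, 57 mm in diameter, 152 mm high, standing loose on the table among the tins; origin at the centre of its underside, z up. To be left where it stands.
- clear_bottle: Bystander: whitish squeeze bottle with a orange cap and pointed nozzle, 57 mm in diameter, 152 mm high, standing loose on the table among the tins; origin at the centre of its underside, z up. To be left where it stands.
Mind the look-alikes: they are no part of the job. What is shaped like the green_small but purple or red is not meant. Leave any blue look-alike of the green_large alone.

How it is judged:
At the end, for the whole second after the job is handed in: Pink large on the cork trivet and green large on the black one, within 15 mm of centre; pink medium, then pink small, and green small each on the next larger tin of its colour, within 12 mm of its centre; all tins upright (4.5 degrees), seated (4 mm), released and at rest (horizontal distance between pink_large and cork_trivet below 0.015 m and z of pink_large in the frame of cork_trivet between 0.004 and 0.012 m and horizontal distance between pink_medium and pink_large below 0.012 m and z of pink_medium in the frame of pink_large between 0.046 and 0.054 m and horizontal distance between pink_small and pink_medium below 0.012 m and z of pink_small in the frame of pink_medium between 0.038 and 0.046 m and horizontal distance between green_large and black_trivet below 0.015 m and z of green_large in the frame of black_trivet between 0.004 and 0.012 m and horizontal distance between green_small and green_large below 0.012 m and z of green_small in the frame of green_large between 0.046 and 0.054 m and angle between each of pink_large, pink_medium, pink_small, green_large, green_small's own z axis and vertical below 0.08 rad and linear speed of each of pink_large, pink_medium, pink_small, green_large, green_small below 0.01 m/s); the robot touches nothing.
It fails at once if the cream bottle is shifted by more than 30 mm or tipped (distance of cream_bottle from where it was at the start of the episode above 0.03 m or angle between cream_bottle's own z axis and vertical above 0.4 rad).
It fails at once if the clear bottle is shifted by more than 30 mm or tipped (distance of clear_bottle from where it was at the start of the episode above 0.03 m or angle between clear_bottle's own z axis and vertical above 0.4 rad).
It fails at once if a tin is tipped over (leans more than about 35 degrees) (angle between any of pink_large, pink_medium, pink_small, green_large, green_small's own z axis and vertical above 0.6 rad).
It also fails if it takes over 128 s, if anything falls off the work surface, if the arm or the gripper's body presses on something with over 40 N, if the wrist force passes 120 N, or if a joint passes its speed limit or range.

## Working session

There is one attempt and no reset: what is moved stays moved. The work goes in short steps, Python scripts to look and compute and a shell command to move; the robot and the scene stay as the last step left them, time stands still between calls to the robot, and variables do not carry over. Pictures are saved under pics/ and viewed, and the job is handed in when it is done.

```bash
ls; mkdir -p pics; python3 - <<'E'
from bench import *
import cv2
s=get_state();print(s)
for n in("scene","side","wrist"):
    d=get_image(n);cv2.imwrite(f"pics/{n}0.png",d["pixels"]);print(n,d["K"],d["cam_to_world"])
E
```

```text
pics
{'time': 0.0, 'joint_positions': array([ 0.01408961,  0.32183519, -0.07005709,  1.45165722,  0.02259111,
        1.37081798, -0.05692863]), 'qd': array([-0.00058637, -0.00071269,  0.00036197,  0.00180323,  0.00121434,
       -0.00026269,  0.00158425]), 'joint_torque': array([-2.58547143e-04, -4.91284704e+01, -4.03903294e-01, -3.12526345e+01,
       -6.40594075e-02,  4.37659642e-02,  1.61017233e-04]), 'position': array([ 6.49445681e-01, -5.76704664e-05,  2.21462321e-01]), 'tool_rot': array([-6.49043071e-05,  1.57272513e+00, -9.01504711e-05]), 'ft_force': array([-0.23187662, -0.37195515,  0.23355411]), 'torque': array([ 0.02869377, -0.02366926, -0.05169593]), 'grip_width': 1.0007050682511707}
scene [[417.37763094   0.         256.03232317]
 [  0.         417.37763094 189.78808325]
 [  0.           0.           1.        ]] [[ 0.37722098  0.68355659 -0.62486376  1.28668449]
 [ 0.92594872 -0.2914676   0.24013664 -0.31725488]
 [-0.01798056 -0.66917637 -0.74288605  1.01143711]
 [ 0.          0.          0.          1.        ]]
side [[413.2943995    0.         259.12400591]
 [  0.         413.2943995  189.68689355]
 [  0.           0.           1.        ]] [[ 0.79990944 -0.46326603  0.38148325  0.03932557]
 [-0.59998236 -0.60370225  0.52494262 -0.61927757]
 [-0.01288579 -0.64878978 -0.76085858  0.97316645]
 [ 0.          0.          0.          1.        ]]
wrist [[298.44118107   0.         254.24991854]
 [  0.         298.44118107 187.05030108]
 [  0.           0.           1.        ]] [[ 9.99999303e-01  5.57474518e-04 -1.04087258e-03  6.50581976e-01]
 [ 2.41560713e-04 -9.59472312e-01 -2.81802812e-01  7.67993437e-02]
 [-1.15578631e-03  2.81802364e-01 -9.59471777e-01  3.83476264e-01]
 [ 0.00000000e+00  0.00000000e+00  0.00000000e+00  1.00000000e+00]]
```

View pics/scene0.png

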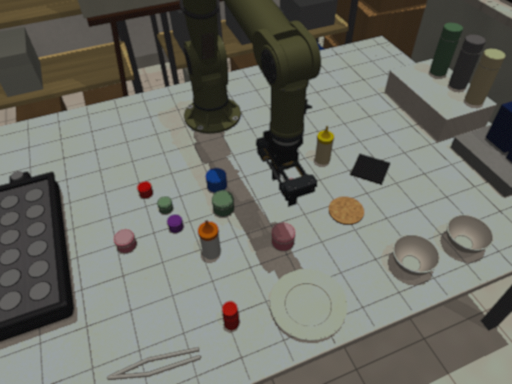

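View pics/side0.png

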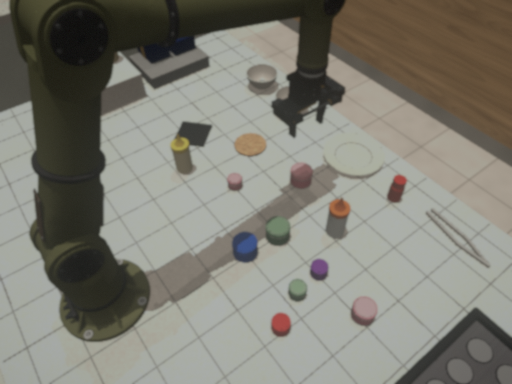

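View pics/wrist0.png

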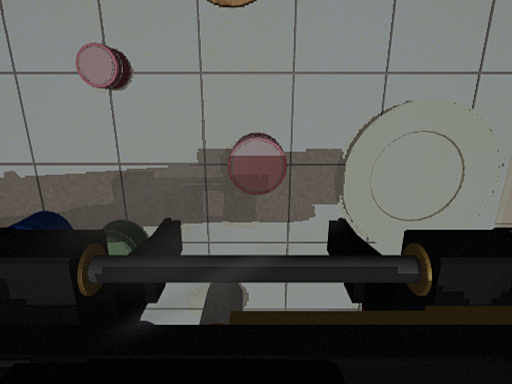

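The scene view shows pink tins at about (283,236) and (125,240), green tins at (223,203) and (165,204), a cork trivet at (346,210) and a black trivet at (370,168). The look-alikes are blue (216,180), purple (175,222), red (145,188) and a tall red item (231,315). The bottles stand at (209,235) and (325,145). The third pink tin shows only in the side view, at (235,181).

```bash
cat > h.py <<'E'
from bench import *
import cv2, numpy as np
def ray(d,u,v):
    T=np.array(d["cam_to_world"]);r=T[:3,:3]@np.linalg.solve(np.array(d["K"]),[u,v,1.]);return T[:3,3],r
def onplane(d,u,v,z):
    o,r=ray(d,u,v);return o+r*(z-o[2])/r[2]
def proj(d,p):
    T=np.array(d["cam_to_world"]);q=T[:3,:3].T@(np.array(p)-T[:3,3]);w=np.array(d["K"])@q;return w[:2]/w[2]
def mask(im,c):
    hsv=cv2.cvtColor(im,cv2.COLOR_BGR2HSV);H,S,V=[hsv[...,i].astype(int) for i in range(3)]
    if c=="pink":m=((H>165)|(H<6))&(S>45)&(S<150)&(V>70)
    if c=="green":m=(H>45)&(H<85)&(S>35)&(V>60)&(S<140)
    if c=="cork":m=(H>8)&(H<22)&(S>70)&(V>120)
    if c=="black":m=(V<50)
    return cv2.morphologyEx(m.astype(np.uint8)*255,cv2.MORPH_OPEN,np.ones((3,3)))
def comps(im,c,amin=60):
    n,l,st,ce=cv2.connectedComponentsWithStats(mask(im,c))
    return [(tuple(st[i]),ce[i],(l==i).astype(np.uint8)) for i in range(1,n) if st[i][4]>amin]
E
python3 - <<'E'
from h import *
for n in("scene","side","wrist"):
    d=get_image(n)
    for c in("pink","green","cork","black"):
        for st,ce,l in comps(d["pixels"],c):
            if c=="black" and not 300<st[4]<1500: continue
            z={"pink":.022,"green":.022,"cork":.008,"black":.008}[c]
            # silhouette bbox centre
            p=onplane(d,*ce,z)
            if st[4]<6000: print(n,c,st,ce.round(1),p.round(3))
E
```

```text
scene pink (np.int32(272), np.int32(223), np.int32(23), np.int32(20), np.int32(393)) [283.  232.6] [0.641 0.011 0.022]
scene pink (np.int32(114), np.int32(230), np.int32(21), np.int32(18), np.int32(297)) [123.8 238.5] [ 0.48  -0.423  0.022]
scene green (np.int32(444), np.int32(22), np.int32(19), np.int32(10), np.int32(154)) [453.   26.6] [-0.156  1.281  0.022]
scene green (np.int32(212), np.int32(190), np.int32(21), np.int32(18), np.int32(301)) [222.  198.7] [ 0.448 -0.11   0.022]
scene green (np.int32(158), np.int32(197), np.int32(14), np.int32(11), np.int32(130)) [164.2 202.1] [ 0.39  -0.281  0.022]
scene cork (np.int32(329), np.int32(197), np.int32(35), np.int32(26), np.int32(732)) [346.1 209.6] [0.628 0.232 0.008]
scene cork (np.int32(198), np.int32(221), np.int32(20), np.int32(17), np.int32(188)) [207.6 229.9] [ 0.535 -0.187  0.008]
scene black (np.int32(431), np.int32(30), np.int32(30), np.int32(46), np.int32(795)) [444.5  51.8] [-0.002  1.112  0.008]
scene black (np.int32(450), np.int32(41), np.int32(34), np.int32(48), np.int32(883)) [465.   64.3] [0.118 1.125 0.008]
scene bla
[... 1446 characters left out ...]
nt32(329), np.int32(199), np.int32(21), np.int32(17), np.int32(261)) [339.2 207.7] [ 0.669 -0.153  0.008]
side black (np.int32(287), np.int32(72), np.int32(55), np.int32(38), np.int32(1191)) [309.2  90.3] [0.978 0.332 0.008]
wrist pink (np.int32(75), np.int32(43), np.int32(42), np.int32(45), np.int32(413)) [97.8 63.7] [0.474 0.115 0.022]
wrist pink (np.int32(228), np.int32(137), np.int32(59), np.int32(54), np.int32(1958)) [256.7 168. ] [ 0.654 -0.005  0.022]
wrist green (np.int32(107), np.int32(242), np.int32(21), np.int32(13), np.int32(209)) [116.  248.7] [ 0.465 -0.116  0.022]
wrist cork (np.int32(226), np.int32(0), np.int32(22), np.int32(5), np.int32(75)) [236.5   1.4] [0.631 0.181 0.008]
```

```bash
python3 - <<'E'
from h import *
a=cv2.imread("pics/scene0.png")[120:270,100:400]
b=cv2.imread("pics/side0.png")[115:345,165:415]
cv2.imwrite("pics/sc_crop.png",cv2.resize(a,None,fx=2.66,fy=2.66,interpolation=cv2.INTER_CUBIC))
cv2.imwrite("pics/sd_crop.png",cv2.resize(b,None,fx=2.6,fy=2.6,interpolation=cv2.INTER_CUBIC))
E
```

```text
(no output)
```

View pics/sc_crop.png

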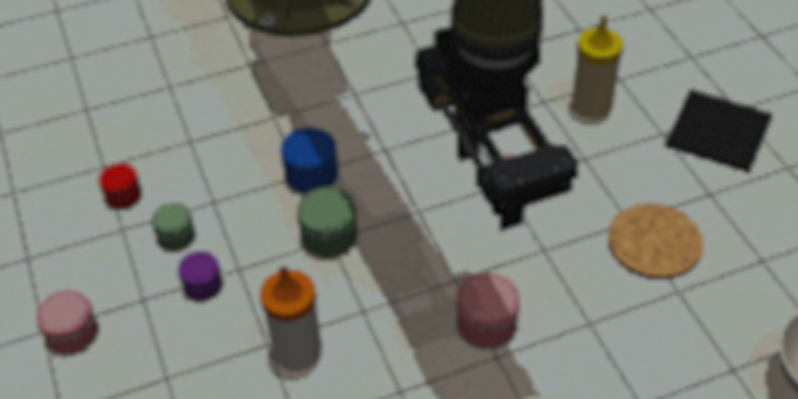

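View pics/sd_crop.png

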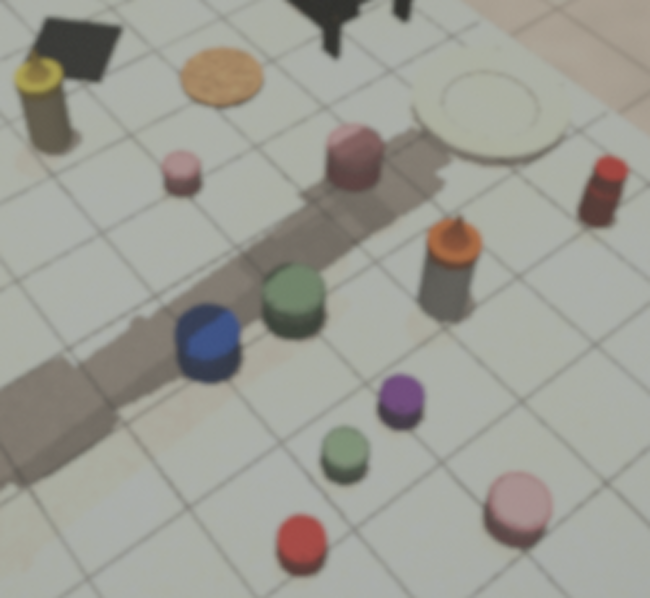

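```bash
cat >> h.py <<'E'
def tri(ds,uvs):
    A=np.zeros((3,3));b=np.zeros(3)
    for d,(u,v) in zip(ds,uvs):
        o,r=ray(d,u,v);r/=np.linalg.norm(r);P=np.eye(3)-np.outer(r,r);A+=P;b+=P@o
    return np.linalg.solve(A,b)
E
python3 - <<'E'
from h import *
S,D=get_image("scene"),get_image("side")
cv=lambda s,p:(100+p[0]/2.66,120+p[1]/2.66) if s else (165+p[0]/2.6,115+p[1]/2.6)
T={"pl":((488,298),(354,146),.05),"pm":((66,313),(519,501),.042),"ps":(None,(182,166),.036),"gl":((327,215),(294,291),.05),"gs":((173,222),(345,448),.036),
"blue":((309,153),(208,333),.05),"purple":((200,270),(401,396),.036),"red":((120,179),(301,540),.036),
"cork":((656,240),(222,76),.008),"black":((718,130),(74,48),.008),
"creambase":((591,108),(54,140),.0),"clearbase":((294,360),(443,305),0),"creamcap":((600,44),(39,77),.12),"clearcap":((288,294),(454,243),.12)}
for k,(a,b,z) in T.items():
    q=onplane(D,*cv(0,b),z)
    if a: print(k,tri([S,D],[cv(1,a),cv(0,b)]).round(4),onplane(S,*cv(1,a),z)[:2].round(4),q[:2].round(4))
    else: print(k,q.round(4))
E
```

```text
pl [0.6535 0.0056 0.0423] [0.6579 0.0043] [ 0.6483 -0.001 ]
pm [ 0.4879 -0.4202  0.0332] [ 0.4946 -0.4178] [ 0.484  -0.4237]
ps [0.4769 0.1069 0.036 ]
gl [ 0.4692 -0.1132  0.0367] [ 0.4803 -0.1159] [ 0.4632 -0.1204]
gs [ 0.3986 -0.2805  0.0244] [ 0.4089 -0.2804] [ 0.3943 -0.2851]
blue [ 0.366  -0.1005  0.0361] [ 0.3792 -0.1037] [ 0.3611 -0.1081]
purple [ 0.48   -0.2701  0.024 ] [ 0.4893 -0.2696] [ 0.4746 -0.2757]
red [ 0.3072 -0.3247  0.0244] [ 0.3178 -0.3228] [ 0.3042 -0.3303]
cork [ 6.262e-01  2.352e-01 -1.000e-04] [0.6308 0.2322] [0.6212 0.2266]
black [0.4998 0.4003 0.0005] [0.5053 0.3956] [0.4962 0.3917]
creambase [ 0.3943  0.2753 -0.0069] [0.3998 0.2721] [0.3918 0.2681]
clearbase [ 0.6105 -0.203  -0.0118] [ 0.6188 -0.2056] [ 0.6036 -0.2067]
creamcap [0.3929 0.2764 0.1014] [0.4105 0.2652] [0.3853 0.2562]
clearcap [ 0.6076 -0.1989  0.1003] [ 0.6218 -0.2003] [ 0.5948 -0.2096]
```

The pink lid in the wrist view at (257,166) is about 59 px wide, roughly 67 mm, so it is pink_large. The one at (97,66) is about 42 px, so it is pink_small. That makes the far one pink_medium. I'll measure both with masks.

```bash
cat >> h.py <<'E'
import time as _t
def lid(d,c,p,zt,dia,amin=300):
    """mask comp nearest projection of p (lid centre guess); Hough-free: fit ellipse to hull of the brighter lid"""
    hsv=cv2.cvtColor(d["pixels"],cv2.COLOR_BGR2HSV);H,S,V=[hsv[...,i].astype(int) for i in range(3)]
    m=(((H>160)|(H<8))&(S>35)) if c=="pink" else ((H>40)&(H<90)&(S>30))
    m=cv2.morphologyEx((m&(V>25)).astype(np.uint8),cv2.MORPH_OPEN,np.ones((3,3)))
    n,l,st,ce=cv2.connectedComponentsWithStats(m)
    g=proj(d,[p[0],p[1],zt]);i=min([i for i in range(1,n) if st[i][4]>amin],key=lambda i:np.hypot(*(ce[i]-g)))
    T=np.array(d["cam_to_world"]);dep=T[:3,2]@(np.array([p[0],p[1],zt])-T[:3,3]);w=np.array(d["K"])[0,0]*dia/dep
    return st[i],ce[i],g,w,(l==i).astype(np.uint8)
E
python3 - <<'E'
from h import *
d=get_image("wrist")
for k,c,p,zt,D in(("pl","pink",(.65,0),.05,.068),("ps","pink",(.477,.107),.036,.046)):
    st,ce,g,w,l=lid(d,c,p,zt,D)
    print(k,st,ce.round(1),"pred",g.round(1),"lid px",round(w,1))
print(onplane(d,257,166,.05),onplane(d,97.5,65.5,.036))
a=d["pixels"][20:220,60:320];cv2.imwrite("pics/w1.png",cv2.resize(a,None,fx=2.9,fy=2.9,interpolation=cv2.INTER_CUBIC))
E
```

```text
pl [ 227  133   59   62 2258] [256.2 167.3] pred [253.5 169.2] lid px 59.3
ps [  75   43   55   46 1673] [101.7  66.1] pred [94.9 70.5] lid px 42.2
[0.65405739 0.00373177 0.05      ] [0.48061132 0.11212052 0.036     ]
```

View pics/w1.png

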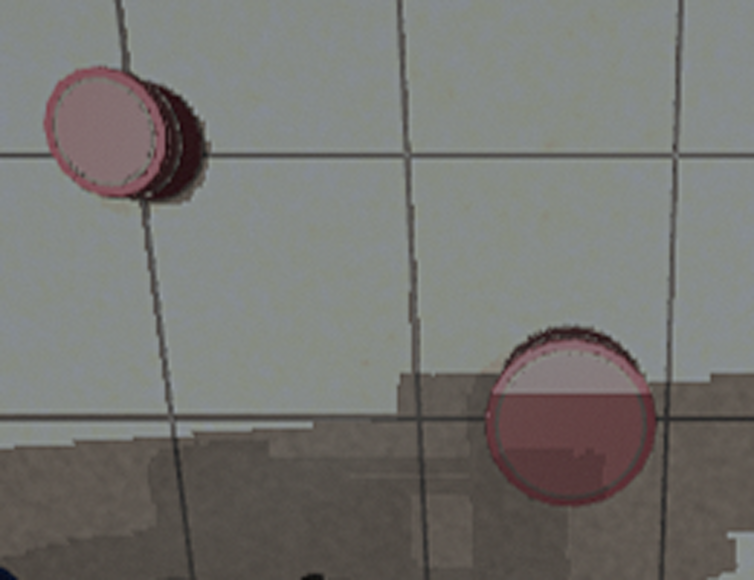

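The crop confirms pink_large's lid centre at about pixel (257,166), which gives (0.654, 0.004). Pink_small's is at (96,65), which gives (0.480, 0.112). Moving to pink_large first.

```bash
python3 -m handwheel '[{"xyz":[0.45,0.4,-3],"angular":[0,0,0]},{"xyz":[0,0,-3],"angular":[0,0,0]},{"xyz":[0,0,-3],"angular":[0,0,0]},{"xyz":[0,0,-3],"angular":[0,0,0]},{"xyz":[0,0,-2],"angular":[0,0,0]}]' 8.7 25
```

```text
time: 0.87
position: [0.6598, 0.0043, 0.0867]
tool_rot: [0.001, 1.553, 0.0]
ft_force: [0.7, -0.3, -1.1]
grip_width: 1.002
```

```bash
python3 -m handwheel '[{"xyz":[-0.6,0,-1.5],"angular":[0,1,0]},{"xyz":[0,0,0],"angular":[0,0,0]}]'; python3 - <<'E'
from h import *
d=get_image("wrist");cv2.imwrite("pics/w2.png",d["pixels"]);print(get_state()["position"])
E
```

```text
time: 1.03
position: [0.6496, 0.0042, 0.0655]
tool_rot: [0.0, 1.581, 0.0]
ft_force: [-0.4, -0.0, -0.2]
grip_width: 0.995
[0.65093641 0.00424254 0.06720184]
```

View pics/w2.png

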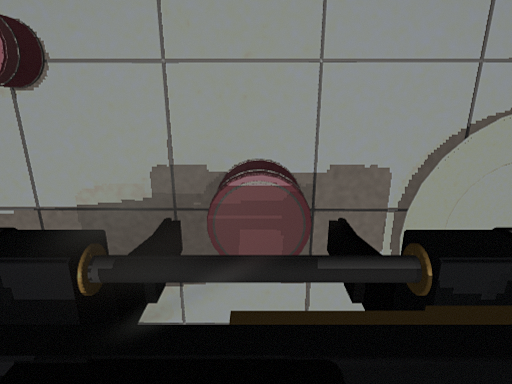

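The tin lid sits at about (259,225) between the fingertips, whose gap runs from column 181 to 328. It is nearly centred, so I descend.

```bash
python3 -m handwheel '[{"xyz":[0.2,0,-2],"angular":[0,0,0]},{"xyz":[0,0,-2],"angular":[0,0,0]},{"xyz":[0,0,-1],"angular":[0,0,0]},{"xyz":[0,0,0],"angular":[0,0,0]}]'
```

```text
time: 1.42
position: [0.659, 0.0043, 0.0235]
tool_rot: [0.001, 1.565, 0.0]
ft_force: [0.8, -0.3, -0.1]
grip_width: 1.0
```

```bash
python3 -m handwheel '[{"xyz":[-0.5,0,-1],"angular":[0,0.4,0]},{"xyz":[0,0,0],"angular":[0,0,0]}]'; python3 -m handwheel '[{"xyz":[0,0,0],"angular":[0,0,0]},{"xyz":[0,0,0],"angular":[0,0,0]},{"xyz":[0,0,0],"angular":[0,0,0]},{"xyz":[0,0,0],"angular":[0,0,0]}]' 5 30
```

```text
time: 1.58
position: [0.6555, 0.0044, 0.0156]
tool_rot: [0.001, 1.569, 0.0]
ft_force: [-1.1, -0.9, 0.3]
grip_width: 1.0
time: 1.92
position: [0.6564, 0.0044, 0.0187]
tool_rot: [0.001, 1.567, 0.0]
ft_force: [-2.2, -0.3, -1.0]
grip_width: 0.778
```

```bash
python3 -m handwheel '[{"xyz":[0,0,2],"angular":[0,0,0]},{"xyz":[0,0,2.5],"angular":[0,0,0]},{"xyz":[0,0,2.5],"angular":[0,0,0]},{"xyz":[-0.5,2,1],"angular":[0,0,0]},{"xyz":[-0.5,2,0],"angular":[0,0,0]}]'; python3 - <<'E'
from h import *
d=get_image("wrist");cv2.imwrite("pics/w3.png",d["pixels"]);print(get_state()["position"])
for st,ce,l in comps(d["pixels"],"cork"):print(st,ce,onplane(d,*ce,.008))
E
```

```text
time: 2.33
position: [0.6432, 0.0377, 0.0977]
tool_rot: [0.005, 1.574, -0.011]
ft_force: [-0.3, 1.7, -3.0]
grip_width: 0.775
[0.64198662 0.0435138  0.09716978]
(np.int32(193), np.int32(0), np.int32(13), np.int32(8), np.int32(72)) [199.45833333   2.625     ] [0.60460104 0.18349623 0.008     ]
(np.int32(208), np.int32(0), np.int32(53), np.int32(11), np.int32(428)) [232.3271028    3.96962617] [0.62897677 0.18236094 0.008     ]
```

View pics/w3.png

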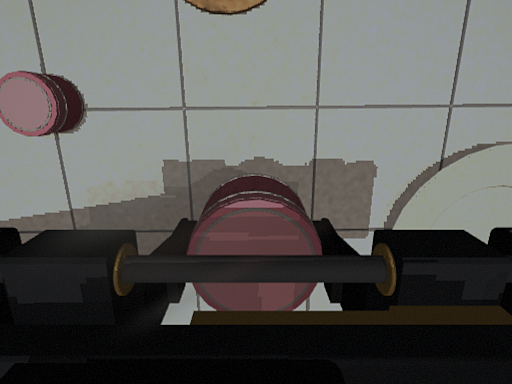

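The tin is held upright, with its lid centre near (255,253). The cork edge shows at the top, around (226,5). I keep going.

```bash
python3 -m handwheel '[{"xyz":[-0.2,2.5,0],"angular":[0,0,0.6]},{"xyz":[-0.2,2.5,0],"angular":[0,0,0]},{"xyz":[-0.2,2.5,0],"angular":[0,0,0]},{"xyz":[0,1,0],"angular":[0,0,0]},{"xyz":[0,0,0],"angular":[0,0,0]}]'; python3 - <<'E'
from h import *
d=get_image("wrist");cv2.imwrite("pics/w4.png",d["pixels"]);s=get_state();print(s["position"],s["tool_rot"])
for st,ce,l in comps(d["pixels"],"cork"):
    c=max(cv2.findContours(l,cv2.RETR_EXTERNAL,cv2.CHAIN_APPROX_NONE)[0],key=len)
    P=np.array([onplane(d,*q[0],.008)[:2] for q in c]);
    if len(P)>50:
        A=np.c_[2*P,np.ones(len(P))];x=np.linalg.lstsq(A,(P**2).sum(1),rcond=None)[0];print(st,"circle",x[:2],np.sqrt(x[2]+x[:2]@x[:2]))
E
```

```text
time: 2.8
position: [0.6336, 0.1313, 0.0957]
tool_rot: [-0.007, 1.577, 0.005]
ft_force: [-0.6, -0.4, -3.8]
grip_width: 0.779
[0.63347977 0.13039543 0.09550431] [-0.00638116  1.57775381  0.00403303]
(np.int32(173), np.int32(0), np.int32(140), np.int32(138), np.int32(14302)) circle [0.62419244 0.23060283] 0.051924736832661245
```

View pics/w4.png

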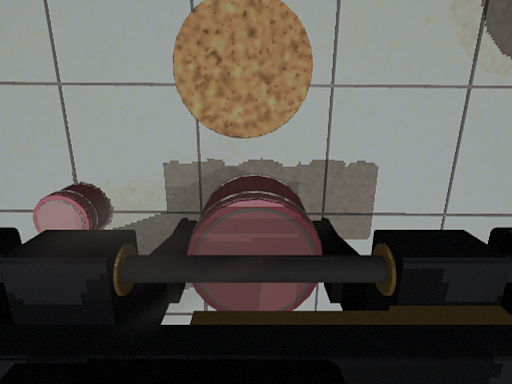

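The cork trivet lies at about (243,66) and is slightly cut off at the top. I'll refit without the border points, and compute the held tin's offset as well.

```bash
cat >> h.py <<'E'
def circ(d,l,z):
    c=max(cv2.findContours(l,cv2.RETR_EXTERNAL,cv2.CHAIN_APPROX_NONE)[0],key=len)
    P=np.array([onplane(d,*q[0],z)[:2] for q in c if 3<q[0][1]<380 and 3<q[0][0]<508])
    A=np.c_[2*P,np.ones(len(P))];x=np.linalg.lstsq(A,(P**2).sum(1),rcond=None)[0];return x[:2],np.sqrt(x[2]+x[:2]@x[:2])
E
python3 - <<'E'
from h import *
d=get_image("wrist");s=get_state();print(s["position"])
for st,ce,l in comps(d["pixels"],"cork"):
    if st[4]>3000: print(circ(d,l,.008))
print("lid",onplane(d,255.5,254,s["position"][2]+.031))
print("tcp px",proj(d,s["position"]))
E
```

```text
[0.63393351 0.12820441 0.09559151]
(array([0.62421555, 0.23171932]), np.float64(0.052500007267203413))
lid [0.63519062 0.13475153 0.12659151]
tcp px [253.42098347 237.87601306]
```

```bash
python3 -m handwheel '[{"xyz":[-0.3,2.5,0],"angular":[0,0,0]},{"xyz":[-0.3,2.5,0],"angular":[0,0,0]},{"xyz":[-0.3,2.5,0],"angular":[0,0,0]},{"xyz":[-0.1,1,0],"angular":[0,0,0]},{"xyz":[0,0,0],"angular":[0,0,0]}]'
```

```text
time: 3.32
position: [0.627, 0.1981, 0.094]
tool_rot: [0.0, 1.578, -0.022]
ft_force: [-0.9, -0.8, -4.1]
grip_width: 0.775
```

```bash
python3 -m handwheel '[{"xyz":[-0.2,2,0],"angular":[0,0,1.2]},{"xyz":[0,1,0],"angular":[0,0,0]},{"xyz":[0,0,-1],"angular":[0,0,0]},{"xyz":[0,0,-1],"angular":[0,0,0]},{"xyz":[0,0,-1],"angular":[0,0,0]}]'
```

```text
time: 3.73
position: [0.63, 0.2182, 0.0639]
tool_rot: [-0.014, 1.572, -0.018]
ft_force: [-0.0, -0.4, -3.3]
grip_width: 0.778
```

```bash
cat > err.py <<'E'
import sys,numpy as np
from bench import *
from scipy.spatial.transform import Rotation as R
x,y,z,yaw=map(float,sys.argv[1:5])
s=get_state()
e=R.from_euler('z',yaw,degrees=True)*R.from_euler('y',90,degrees=True)*R.from_rotvec(s["tool_rot"]).inv()
print("t",round(s["time"],2),"pos",s["position"].round(4),"need cm",((np.array([x,y,z])-s["position"])*100).round(2),"ang",np.degrees(e.as_rotvec()).round(2),"F",s["ft_force"].round(1),"grip_mm",round(s["grip_width"]*87,1),"q7",s["joint_positions"][[0,6]].round(2))
E
python3 err.py .6235 .232 .027 0
```

```text
t 3.73 pos [0.63   0.2182 0.0639] need cm [-0.65  1.38 -3.69] ang [ 1.17 -0.06  0.16] F [-0.  -0.4 -3.3] grip_mm 67.7 q7 [-0.27 -0.45]
```

```bash
python3 -m handwheel '[{"xyz":[-0.65,1.4,0],"angular":[1.2,0,0]},{"xyz":[0,0,0],"angular":[0,0,0]}]'; python3 err.py .6235 .232 .027 0
```

```text
time: 3.9
position: [0.6213, 0.2291, 0.0589]
tool_rot: [0.004, 1.578, -0.007]
ft_force: [-1.4, 2.0, -2.9]
grip_width: 0.778
t 3.9 pos [0.6213 0.2291 0.0589] need cm [ 0.22  0.29 -3.19] ang [ 0.09 -0.44  0.39] F [-1.4  2.  -2.9] grip_mm 67.7 q7 [-0.27 -0.45]
```

```bash
python3 -m handwheel '[{"xyz":[0,0.3,-1],"angular":[0,0,0]},{"xyz":[-0.1,0,-1],"angular":[0,0,0]},{"xyz":[-0.1,0,-0.5],"angular":[0,0,0]},{"xyz":[0,0,0],"angular":[0,0,0]}]'; python3 err.py .6235 .232 .027 0
```

```text
time: 4.23
position: [0.6187, 0.2306, 0.0309]
tool_rot: [0.004, 1.579, -0.009]
ft_force: [0.5, 0.4, -3.1]
grip_width: 0.774
t 4.23 pos [0.6187 0.2306 0.0309] need cm [ 0.48  0.14 -0.39] ang [ 0.16 -0.48  0.47] F [ 0.5  0.4 -3.1] grip_mm 67.3 q7 [-0.28 -0.46]
```

```bash
python3 -m handwheel '[{"xyz":[0.5,0.1,-0.2],"angular":[0.2,-0.4,0.4]},{"xyz":[0,0,-0.2],"angular":[0,0,0]},{"xyz":[0,0,0],"angular":[0,0,0]}]'; python3 err.py .6235 .232 .027 0
```

```text
time: 4.48
position: [0.6249, 0.2317, 0.027]
tool_rot: [0.001, 1.57, 0.0]
ft_force: [-0.2, -0.1, -3.4]
grip_width: 0.776
t 4.48 pos [0.6249 0.2317 0.027 ] need cm [-0.14  0.03 -0.  ] ang [-0.05  0.03  0.02] F [-0.2 -0.1 -3.4] grip_mm 67.5 q7 [-0.28 -0.45]
```

```bash
python3 -m handwheel '[{"xyz":[-0.1,0,-0.15],"angular":[0,0,0]},{"xyz":[0,0,-0.1],"angular":[0,0,0]},{"xyz":[0,0,0],"angular":[0,0,0]}]'; python3 err.py .6235 .232 .027 0
```

```text
time: 4.73
position: [0.6252, 0.2318, 0.0269]
tool_rot: [0.002, 1.568, 0.0]
ft_force: [-0.5, -0.3, -3.4]
grip_width: 0.775
t 4.73 pos [0.6252 0.2318 0.0269] need cm [-0.17  0.02  0.01] ang [-0.09  0.18  0.06] F [-0.5 -0.3 -3.4] grip_mm 67.4 q7 [-0.28 -0.46]
```

```bash
python3 -m handwheel '[{"xyz":[-0.1,0,-0.3],"angular":[0,0.2,0]},{"xyz":[0,0,-0.2],"angular":[0,0,0]}]'; python3 err.py .6235 .232 .027 0
```

```text
time: 4.9
position: [0.6253, 0.232, 0.0265]
tool_rot: [0.002, 1.569, 0.0]
ft_force: [-6.0, -2.1, 9.4]
grip_width: 0.768
t 4.9 pos [0.6253 0.232  0.0265] need cm [-0.18  0.    0.05] ang [-0.1   0.12  0.06] F [-6.  -2.1  9.4] grip_mm 66.8 q7 [-0.28 -0.46]
```

Contact: Fz went from -3.4 to +9.4 N. Releasing.

```bash
python3 -m handwheel '[{"xyz":[0,0,0.05],"angular":[0,0,0]},{"xyz":[0,0,0],"angular":[0,0,0]},{"xyz":[0,0,0],"angular":[0,0,0]}]' 8.7; python3 -m handwheel '[{"xyz":[0,0,2],"angular":[0,0,0]},{"xyz":[0,0,3],"angular":[0,0,0]},{"xyz":[0,0,3],"angular":[0,0,0]},{"xyz":[0,-1,3],"angular":[0,0,0]},{"xyz":[0,-1,2],"angular":[0,0,0]}]'; python3 - <<'E'
from h import *
d=get_image("wrist");cv2.imwrite("pics/w5.png",d["pixels"]);s=get_state();print(s["position"])
for st,ce,l in comps(d["pixels"],"cork"):
    if st[4]>1000: print(circ(d,l,.008))
print(proj(d,[.6245,.2335,.058]))
E
```

```text
time: 5.15
position: [0.6269, 0.2329, 0.029]
tool_rot: [0.004, 1.565, 0.002]
ft_force: [0.0, -0.4, -0.7]
grip_width: 0.92
time: 5.57
position: [0.6217, 0.2142, 0.1553]
tool_rot: [-0.002, 1.576, 0.004]
ft_force: [0.8, -0.9, 0.3]
grip_width: 1.001
[0.62412964 0.21228534 0.15966304]
(array([0.62197168, 0.24149129]), np.float64(0.039122176499685496))
[257.02832129 167.16906436]
```

View pics/w5.png

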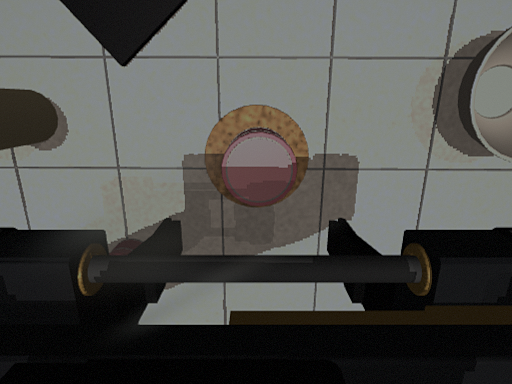

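```bash
python3 - <<'E'
from h import *
d=get_image("wrist");cv2.imwrite("pics/w6.png",cv2.resize(d["pixels"][90:220,190:330],None,fx=4.6,fy=4.6,interpolation=cv2.INTER_CUBIC))
print(onplane(d,256.5,155.5,.008),onplane(d,259.5,171,.058))
im=d["pixels"];m=mask(im,"cork");m[:90]=0
c=np.argwhere(m[90:,:]>0)+[90,0]
# outer boundary points: hull, upper part
h=cv2.convexHull(c[:,::-1].astype(np.int32))[:,0]
P=np.array([onplane(d,*q,.008)[:2] for q in h if q[1]<165])
A=np.c_[2*P,np.ones(len(P))];x=np.linalg.lstsq(A,(P**2).sum(1),rcond=None)[0];print("cork",x[:2],np.sqrt(x[2]+x[:2]@x[:2]))
E
```

```text
[0.62755512 0.23231803 0.008     ] [0.62987411 0.22712107 0.058     ]
cork [0.62265365 0.23429011] 0.0516679615892638
```

View pics/w6.png

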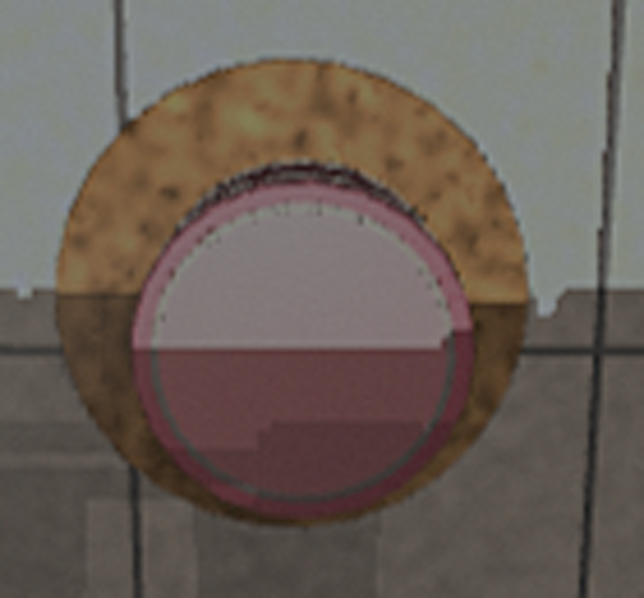

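```bash
python3 - <<'E'
from h import *
d=get_image("wrist");print(get_state()["position"])
for z,u,v in((.008,253.4,153.2),(.058,255.8,165.7)):print(onplane(d,u,v,z))
E
```

```text
[0.6224938  0.21316679 0.15482619]
[0.62408726 0.235579   0.008     ]
[0.62633925 0.23290549 0.058     ]
```

Pink_large is seated about 3.5 mm off the cork centre, at (0.626, 0.233). Next is the large green tin. The blue look-alike beside it stays put, so I turn the jaws by -45 degrees to keep clear of it.

```bash
python3 -m handwheel '[{"xyz":[-1.7,-3.6,1],"angular":[0,0,-5]},{"xyz":[-1.7,-3.6,1],"angular":[0,0,-5]},{"xyz":[-1.7,-3.6,1],"angular":[0,0,-5]},{"xyz":[-1.7,-3.6,1],"angular":[0,0,-5]},{"xyz":[-1.7,-3.6,1],"angular":[0,0,-5]}]';python3 -m handwheel '[{"xyz":[-1.7,-3.6,0.5],"angular":[0,0,-5]},{"xyz":[-1.7,-3.6,0.5],"angular":[0,0,-5]},{"xyz":[-1.7,-3.6,0],"angular":[0,0,-5]},{"xyz":[-1.7,-3.6,0],"angular":[0,0,-5]},{"xyz":[0,0,0],"angular":[0,0,0]}]'; python3 err.py .469 -.113 .20 -45
```

```text
time: 6.13
position: [0.5294, 0.0419, 0.1922]
tool_rot: [0.347, 1.564, -0.334]
ft_force: [-0.0, -0.6, 0.1]
grip_width: 0.999
time: 6.55
position: [0.452, -0.1137, 0.1973]
tool_rot: [0.642, 1.5, -0.629]
ft_force: [-0.0, -0.8, 0.0]
grip_width: 0.997
t 6.55 pos [ 0.452  -0.1137  0.1973] need cm [1.7  0.07 0.27] ang [-0.95 -1.08  1.45] F [-0.  -0.8  0. ] grip_mm 86.8 q7 [ 0.07 -0.61]
```

```bash
python3 -m handwheel '[{"xyz":[1.7,0,0.3],"angular":[-1,-1,1.5]},{"xyz":[0,0,0],"angular":[0,0,0]}]'; python3 - <<'E'
from h import *
d=get_image("wrist");cv2.imwrite("pics/w7.png",d["pixels"]);s=get_state();print(s["position"])
st,ce,g,w,l=lid(d,"green",(.469,-.113),.05,.068);print(st,ce,g,w)
E
python3 err.py .469 -.113 .20 -45
```

```text
time: 6.72
position: [0.468, -0.1156, 0.1982]
tool_rot: [0.614, 1.484, -0.618]
ft_force: [0.5, 0.2, -0.0]
grip_width: 0.997
[ 0.46653414 -0.11526316  0.19748081]
[ 222  142   62   60 2643] [252.28641695 172.44835414] [252.31655426 172.4461106 ] 63.71116596225121
t 6.77 pos [ 0.4665 -0.1153  0.1975] need cm [0.25 0.23 0.25] ang [ 0.02 -0.35  0.17] F [-1.   0.1 -0.2] grip_mm 87.0 q7 [ 0.07 -0.61]
```

View pics/w7.png

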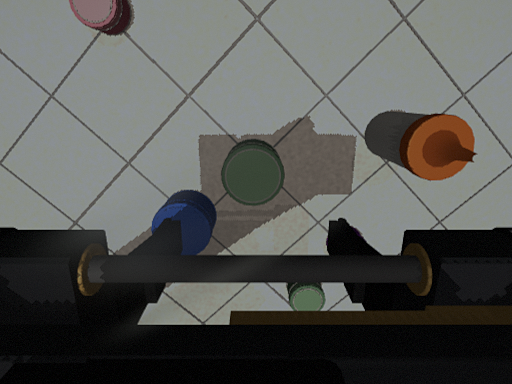

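The green lid at (253,173) agrees with the estimate (0.469, -0.113). Blue is at (182,225) and the bottle at (430,150), and both are clear of the fingers. Descending.

```bash
python3 -m handwheel '[{"xyz":[0.2,0.1,-3],"angular":[0,0,0]},{"xyz":[-0.2,0,-3],"angular":[0,0,0]},{"xyz":[-0.2,0,-3],"angular":[0,0,0]},{"xyz":[-0.2,0,-2],"angular":[0,0,0]},{"xyz":[0,0,0],"angular":[0,0,0]}]'; python3 err.py .469 -.113 .015 -45
```

```text
time: 7.18
position: [0.4653, -0.1064, 0.0824]
tool_rot: [0.604, 1.491, -0.606]
ft_force: [-1.0, 0.9, -0.3]
grip_width: 1.003
t 7.18 pos [ 0.4653 -0.1064  0.0824] need cm [ 0.37 -0.66 -6.74] ang [-0.04 -0.32 -0.7 ] F [-1.   0.9 -0.3] grip_mm 87.3 q7 [ 0.07 -0.6 ]
```

```bash
python3 -m handwheel '[{"xyz":[0.4,-0.7,-1],"angular":[0,0,-0.7]},{"xyz":[0,0,0],"angular":[0,0,0]}]'; python3 err.py .469 -.113 .015 -45;python3 - <<'E'
from h import *
d=get_image("wrist");cv2.imwrite("pics/w8.png",d["pixels"])
print(proj(d,[.469,-.113,.05]))
E
```

```text
time: 7.35
position: [0.469, -0.1103, 0.0709]
tool_rot: [0.609, 1.494, -0.612]
ft_force: [-0.5, 0.5, 0.4]
grip_width: 1.002
t 7.35 pos [ 0.469  -0.1103  0.0709] need cm [-0.   -0.27 -5.59] ang [-0.12 -0.57 -0.31] F [-0.5  0.5  0.4] grip_mm 87.2 q7 [ 0.07 -0.59]
[255.89000551 224.44213886]
```

View pics/w8.png

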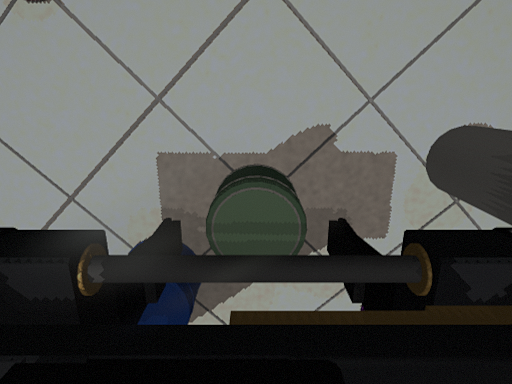

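```bash
python3 -m handwheel '[{"xyz":[-0.1,-0.4,-2],"angular":[0,-0.5,0]},{"xyz":[-0.1,0,-2],"angular":[0,0,0]},{"xyz":[-0.1,0,-1],"angular":[0,0,0]},{"xyz":[0,0,0],"angular":[0,0,0]}]'; python3 err.py .469 -.114 .015 -45
```

```text
time: 7.73
position: [0.4728, -0.1106, 0.0266]
tool_rot: [0.608, 1.476, -0.598]
ft_force: [0.1, 0.9, 0.6]
grip_width: 1.0
t 7.73 pos [ 0.4728 -0.1106  0.0266] need cm [-0.38 -0.34 -1.16] ang [-0.14  0.6  -0.75] F [0.1 0.9 0.6] grip_mm 87.0 q7 [ 0.07 -0.57]
```

```bash
python3 -m handwheel '[{"xyz":[-0.5,-0.5,-1.2],"angular":[0,0.6,-0.8]},{"xyz":[-0.1,-0.1,-0.2],"angular":[0,0,0]}]'; python3 -m handwheel '[{"xyz":[0,0,-0.2],"angular":[0,0,0]},{"xyz":[0,0,-0.1],"angular":[0,0,0]},{"xyz":[0,0,0],"angular":[0,0,0]},{"xyz":[0,0,0],"angular":[0,0,0]}]' 5 30; python3 err.py .469 -.114 .015 -45
```

```text
time: 7.9
position: [0.4686, -0.116, 0.0141]
tool_rot: [0.616, 1.481, -0.611]
ft_force: [-0.6, 0.9, 0.0]
grip_width: 0.998
time: 8.23
position: [0.4691, -0.1163, 0.0121]
tool_rot: [0.618, 1.48, -0.611]
ft_force: [-1.4, 0.8, -1.7]
grip_width: 0.779
t 8.23 pos [ 0.4691 -0.1163  0.0121] need cm [-0.01  0.23  0.29] ang [-0.16  0.2   0.05] F [-1.4  0.8 -1.7] grip_mm 67.8 q7 [ 0.08 -0.57]
```

```bash
python3 -m handwheel '[{"xyz":[0,0,3],"angular":[0,0,0]},{"xyz":[0,0,3.5],"angular":[0,0,0]},{"xyz":[0,0,3.5],"angular":[0,0,0]},{"xyz":[1.3,3.4,1.5],"angular":[0,0,0]},{"xyz":[1.3,3.4,0.5],"angular":[0,0,0]}]';python3 -m handwheel '[{"xyz":[1.3,3.4,0],"angular":[0,0,0]},{"xyz":[1.3,3.4,0],"angular":[0,0,0]},{"xyz":[1.3,3.4,0],"angular":[0,0,0]},{"xyz":[1.3,3.4,0],"angular":[0,0,0]},{"xyz":[1.3,3.4,0],"angular":[0,0,0]}]'; python3 err.py .57 .15 .13 -45
```

```text
time: 8.65
position: [0.4876, -0.0544, 0.1333]
tool_rot: [0.625, 1.487, -0.629]
ft_force: [1.0, 0.9, -3.2]
grip_width: 0.777
time: 9.07
position: [0.5558, 0.1203, 0.1376]
tool_rot: [0.632, 1.477, -0.632]
ft_force: [0.1, -1.0, -2.5]
grip_width: 0.773
t 9.07 pos [0.5558 0.1203 0.1376] need cm [ 1.42  2.97 -0.76] ang [-0.    0.    1.31] F [ 0.1 -1.  -2.5] grip_mm 67.3 q7 [-0.19 -1.08]
```

```bash
python3 -m handwheel '[{"xyz":[0.6,3.6,0],"angular":[0,0,1.3]},{"xyz":[0,3.6,0],"angular":[0,0,0]},{"xyz":[0,3.6,0],"angular":[0,0,0]},{"xyz":[-0.6,3.6,0],"angular":[0,0,0]},{"xyz":[0,0,0],"angular":[0,0,0]}]'; python3 err.py .4998 .4003 .13 -45;python3 - <<'E'
from h import *
d=get_image("wrist");cv2.imwrite("pics/w9.png",d["pixels"])
print(proj(d,[.4998,.4003,.008]))
E
```

```text
time: 9.48
position: [0.5542, 0.2805, 0.1355]
tool_rot: [0.612, 1.488, -0.604]
ft_force: [-1.0, 3.3, -2.9]
grip_width: 0.78
t 9.48 pos [0.5542 0.2805 0.1355] need cm [-5.44 11.98 -0.55] ang [-0.34 -0.09 -0.47] F [-1.   3.3 -2.9] grip_mm 67.8 q7 [-0.37 -1.32]
[126.26314955 132.81421418]
```

View pics/w9.png

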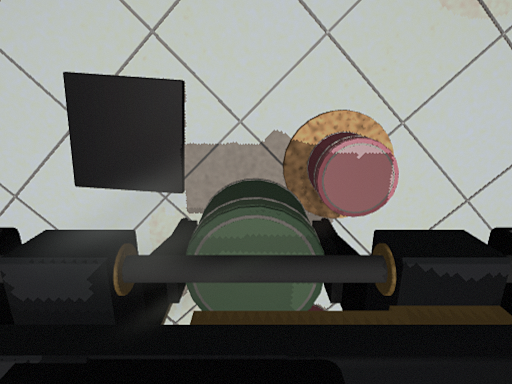

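The black trivet fills roughly (64,72) to (185,193), about where it was predicted at (126,133). Measuring it by mask.

```bash
python3 - <<'E'
from h import *
d=get_image("wrist");g=d["pixels"].max(2)
for th in(60,75):
    m=((g<th)*255).astype(np.uint8);m=cv2.morphologyEx(m,cv2.MORPH_OPEN,np.ones((5,5)))
    n,l,st,ce=cv2.connectedComponentsWithStats(m);i=l[132,126];c=max(cv2.findContours((l==i).astype(np.uint8),cv2.RETR_EXTERNAL,cv2.CHAIN_APPROX_NONE)[0],key=len)
    P=np.array([onplane(d,*q[0],.008)[:2] for q in c],np.float32)
    print(st[i],cv2.minAreaRect(P*1000))
print(onplane(d,255,260,get_state()["position"][2]+.038),get_state()["position"])
E
```

```text
[   58    70   121   118 12619] ((497.8861083984375, 398.650146484375), (108.10526275634766, 109.76043701171875), 41.69911575317383)
[   58    70   122   121 13150] ((498.0212707519531, 398.3878173828125), (108.46757507324219, 110.52053833007812), 41.73746109008789)
[0.56043646 0.2793035  0.17314142] [0.55671333 0.27215121 0.13514142]
```

```bash
python3 -m handwheel '[{"xyz":[-1.4,3.1,0],"angular":[0,0,-0.5]},{"xyz":[-1.4,3.1,0],"angular":[0,0,0]},{"xyz":[-1.4,3.1,0],"angular":[0,0,0]},{"xyz":[-1.4,3.1,0],"angular":[0,0,0]},{"xyz":[0,0,0],"angular":[0,0,0]}]'; python3 err.py .4985 .398 .021 -45
```

```text
time: 10.0
position: [0.5031, 0.3868, 0.1331]
tool_rot: [0.626, 1.473, -0.641]
ft_force: [-2.1, 2.4, -3.3]
grip_width: 0.771
t 10.0 pos [0.5031 0.3868 0.1331] need cm [ -0.46   1.12 -11.21] ang [ 0.57 -0.03  1.49] F [-2.1  2.4 -3.3] grip_mm 67.1 q7 [-0.53 -1.57]
```

```bash
python3 -m handwheel '[{"xyz":[-0.5,1.1,-2],"angular":[0.6,0,1.5]},{"xyz":[0,0,-2],"angular":[0,0,0]},{"xyz":[0,0,-2],"angular":[0,0,0]},{"xyz":[0,0,0],"angular":[0,0,0]}]'; python3 err.py .4985 .398 .021 -45
```

```text
time: 10.33
position: [0.4997, 0.395, 0.0721]
tool_rot: [0.614, 1.479, -0.613]
ft_force: [-0.7, -0.9, -2.7]
grip_width: 0.778
t 10.33 pos [0.4997 0.395  0.0721] need cm [-0.12  0.3  -5.11] ang [ 0.04  0.16 -0.01] F [-0.7 -0.9 -2.7] grip_mm 67.7 q7 [-0.54 -1.57]
```

```bash
python3 -m handwheel '[{"xyz":[-0.1,0.3,-1.5],"angular":[0,0,0]},{"xyz":[0,0,-1.5],"angular":[0,0,0]},{"xyz":[0,0,-1],"angular":[0,0,0]},{"xyz":[0,0,0],"angular":[0,0,0]}]'; python3 err.py .4985 .398 .021 -45
```

```text
time: 10.67
position: [0.5028, 0.3916, 0.0325]
tool_rot: [0.617, 1.474, -0.621]
ft_force: [-1.1, -0.5, -3.0]
grip_width: 0.772
t 10.67 pos [0.5028 0.3916 0.0325] need cm [-0.43  0.64 -1.15] ang [0.25 0.28 0.43] F [-1.1 -0.5 -3. ] grip_mm 67.2 q7 [-0.54 -1.58]
```

```bash
python3 -m handwheel '[{"xyz":[-0.5,0.6,-0.4],"angular":[0.2,0.3,0.4]},{"xyz":[0,0,-0.3],"angular":[0,0,0]},{"xyz":[0,0,0],"angular":[0,0,0]}]'; python3 err.py .4985 .398 .021 -45
```

```text
time: 10.92
position: [0.5, 0.3965, 0.0272]
tool_rot: [0.617, 1.48, -0.616]
ft_force: [-0.2, -1.6, -2.3]
grip_width: 0.774
t 10.92 pos [0.5    0.3965 0.0272] need cm [-0.15  0.15 -0.62] ang [0.02 0.09 0.19] F [-0.2 -1.6 -2.3] grip_mm 67.3 q7 [-0.55 -1.58]
```

```bash
python3 -m handwheel '[{"xyz":[-0.1,0.1,-0.4],"angular":[0,0,0]},{"xyz":[0,0,-0.3],"angular":[0,0,0]}]'; python3 err.py .4985 .398 .021 -45
```

```text
time: 11.08
position: [0.4999, 0.3987, 0.0219]
tool_rot: [0.619, 1.478, -0.613]
ft_force: [-0.3, -0.2, -3.0]
grip_width: 0.777
t 11.08 pos [0.4999 0.3987 0.0219] need cm [-0.14 -0.07 -0.09] ang [-0.11  0.24  0.18] F [-0.3 -0.2 -3. ] grip_mm 67.6 q7 [-0.55 -1.59]
```

```bash
python3 -m handwheel '[{"xyz":[-0.1,0,-0.3],"angular":[0,0.2,0.2]},{"xyz":[0,0,-0.15],"angular":[0,0,0]}]'; python3 err.py .4985 .398 .021 -45
```

```text
time: 11.25
position: [0.4997, 0.3991, 0.02]
tool_rot: [0.616, 1.481, -0.611]
ft_force: [-5.3, -4.3, 10.2]
grip_width: 0.778
t 11.25 pos [0.4997 0.3991 0.02  ] need cm [-0.12 -0.11  0.1 ] ang [-0.12  0.13 -0.04] F [-5.3 -4.3 10.2] grip_mm 67.7 q7 [-0.55 -1.58]
```

Contact at the expected height, so I release, rise and check.

```bash
python3 -m handwheel '[{"xyz":[0,0,0.05],"angular":[0,0,0]},{"xyz":[0,0,0],"angular":[0,0,0]},{"xyz":[0,0,0],"angular":[0,0,0]}]' 8.7; python3 -m handwheel '[{"xyz":[0,0,2],"angular":[0,0,0]},{"xyz":[0,0,3],"angular":[0,0,0]},{"xyz":[0,0,3],"angular":[0,0,0]},{"xyz":[0,0,3],"angular":[0,0,0]},{"xyz":[0,0,3],"angular":[0,0,0]}]'; python3 - <<'E'
from h import *
d=get_image("wrist");cv2.imwrite("pics/w10.png",d["pixels"]);s=get_state();print(s["position"])
print(proj(d,[.4985,.3985,.008]),proj(d,[.4985,.3985,.058]))
a=d["pixels"][80:230,170:350];cv2.imwrite("pics/w10c.png",cv2.resize(a,None,fx=4,fy=4,interpolation=cv2.INTER_CUBIC))
E
```

```text
time: 11.5
position: [0.501, 0.4004, 0.0228]
tool_rot: [0.618, 1.479, -0.607]
ft_force: [-0.3, -0.6, -0.8]
grip_width: 0.919
time: 11.92
position: [0.4964, 0.397, 0.1594]
tool_rot: [0.608, 1.487, -0.617]
ft_force: [0.7, 0.2, 0.1]
grip_width: 1.003
[0.49929697 0.39958846 0.16710453]
[253.91966477 171.10638469] [253.79999355 184.00817847]
```

View pics/w10c.png

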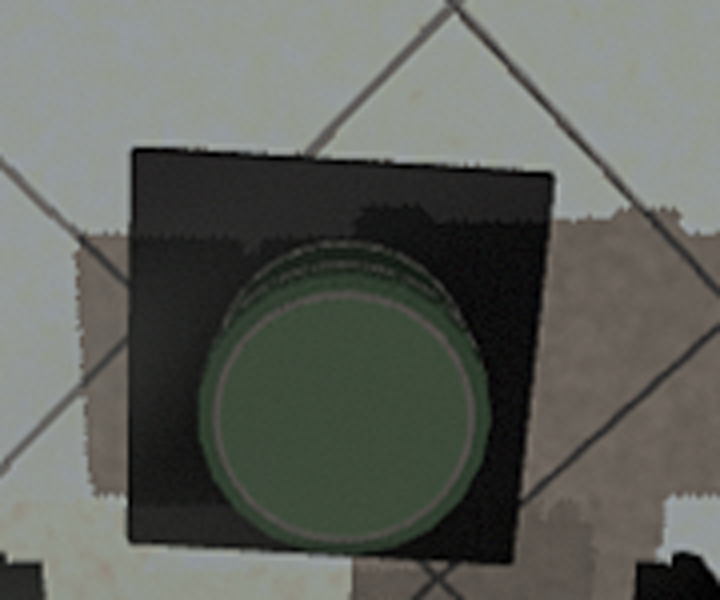

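```bash
python3 - <<'E'
from h import *
d=get_image("wrist");f=lambda u,v:(170+(u+.5)/4-.5,80+(v+.5)/4-.5)
C=[onplane(d,*f(*q),.008)[:2] for q in((132,148),(553,175),(513,562),(129,542))]
print(np.mean(C,0),[np.linalg.norm(C[i]-C[i-1]).round(4) for i in range(4)])
print(onplane(d,*f(345,413),.058))
E
```

```text
[0.50046164 0.40199926] [np.float64(0.1107), np.float64(0.111), np.float64(0.11), np.float64(0.111)]
[0.50296455 0.39973724 0.058     ]
```

Green_large is 3.4 mm off the trivet centre. Next is green_small. The route runs at x≈0.55 to clear the cream bottle.

```bash
python3 -m handwheel '[{"xyz":[1.2,-3.6,1],"angular":[0,0,0]},{"xyz":[1.2,-3.6,1],"angular":[0,0,0]},{"xyz":[1.2,-3.6,1],"angular":[0,0,0]},{"xyz":[1.2,-3.6,1],"angular":[0,0,0]},{"xyz":[0.5,-4,0],"angular":[0,0,0]}]';python3 -m handwheel '[{"xyz":[-0.2,-4.1,0],"angular":[0,0,0]},{"xyz":[-0.2,-4.1,0],"angular":[0,0,0]},{"xyz":[-0.2,-4.1,0],"angular":[0,0,0]},{"xyz":[-0.2,-4.1,0],"angular":[0,0,0]},{"xyz":[-0.5,-4.1,0],"angular":[0,0,0]}]';python3 -m handwheel '[{"xyz":[-1.8,-3.6,0],"angular":[0,0,0]},{"xyz":[-1.8,-3.6,0],"angular":[0,0,0]},{"xyz":[-1.8,-3.6,0],"angular":[0,0,0]},{"xyz":[-1.8,-3.6,0],"angular":[0,0,0]},{"xyz":[-1.8,-3.6,0],"angular":[0,0,0]}]'; python3 err.py .40 -.28 .20 -45
```

```text
time: 12.43
position: [0.5484, 0.2249, 0.2074]
tool_rot: [0.606, 1.489, -0.581]
ft_force: [1.7, 1.1, 0.4]
grip_width: 1.004
time: 12.85
position: [0.5371, 0.0155, 0.2073]
tool_rot: [0.608, 1.483, -0.578]
ft_force: [0.8, -0.0, 0.3]
grip_width: 1.001
time: 13.27
position: [0.4458, -0.1718, 0.2061]
tool_rot: [0.61, 1.478, -0.578]
ft_force: [-0.1, -1.1, 0.9]
grip_width: 0.998
t 13.27 pos [ 0.4458 -0.1718  0.2061] need cm [ -4.58 -10.82  -0.61] ang [-0.84  0.91 -1.43] F [-0.1 -1.1  0.9] grip_mm 86.9 q7 [ 0.13 -0.44]
```

```bash
python3 -m handwheel '[{"xyz":[-1.5,-3.6,0],"angular":[-0.8,0.9,-1.4]},{"xyz":[-1.5,-3.6,0],"angular":[0,0,0]},{"xyz":[-1.3,-2.5,0],"angular":[0,0,0]},{"xyz":[0,0,0],"angular":[0,0,0]},{"xyz":[0,0,0],"angular":[0,0,0]}]' 6.5; python3 err.py .3986 -.281 .20 -45; python3 - <<'E'
from h import *
d=get_image("wrist");cv2.imwrite("pics/w11.png",d["pixels"])
st,ce,g,w,l=lid(d,"green",(.3986,-.281),.036,.046);print(st,ce,g,w)
E
```

```text
time: 13.68
position: [0.394, -0.2828, 0.206]
tool_rot: [0.624, 1.475, -0.629]
ft_force: [1.0, -0.0, 0.7]
grip_width: 0.767
t 13.68 pos [ 0.394  -0.2828  0.206 ] need cm [ 0.46  0.18 -0.6 ] ang [0.25 0.11 0.96] F [ 1.  -0.   0.7] grip_mm 66.7 q7 [ 0.24 -0.25]
[240 155  30  29 708] [254.49152542 168.94632768] [254.34664403 166.25673444] 40.501262877055645
```

View pics/w11.png

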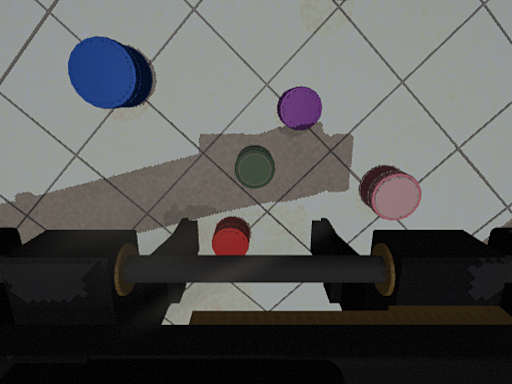

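Green_small shows at (255,168), close to the prediction. Purple (300,108), red (231,238) and pink_medium (395,193) are clear of the fingers. Descending.

```bash
python3 -m handwheel '[{"xyz":[0.4,0.1,-3.5],"angular":[0.2,0,1]},{"xyz":[-0.1,0,-3.5],"angular":[0,0,0]},{"xyz":[-0.1,0,-3.5],"angular":[0,0,0]},{"xyz":[-0.1,0,-3],"angular":[0,0,0]},{"xyz":[0,0,0],"angular":[0,0,0]}]'; python3 err.py .3986 -.281 .009 -45
```

```text
time: 14.15
position: [0.4011, -0.2767, 0.0694]
tool_rot: [0.604, 1.472, -0.602]
ft_force: [-1.1, 1.3, 0.2]
grip_width: 0.748
t 14.15 pos [ 0.4011 -0.2767  0.0694] need cm [-0.25 -0.43 -6.04] ang [ 0.21  0.69 -0.71] F [-1.1  1.3  0.2] grip_mm 65.1 q7 [ 0.25 -0.18]
```

```bash
python3 -m handwheel '[{"xyz":[-0.3,-0.5,0],"angular":[0.2,0.7,-0.7]},{"xyz":[0,0,0],"angular":[0,0,0]}]'; python3 err.py .3986 -.281 .009 -45; python3 - <<'E'
from h import *
d=get_image("wrist");cv2.imwrite("pics/w12.png",d["pixels"])
print(proj(d,[.3986,-.281,.036]),lid(d,"green",(.3986,-.281),.036,.046)[0])
E
```

```text
time: 14.32
position: [0.3988, -0.2795, 0.0694]
tool_rot: [0.612, 1.487, -0.611]
ft_force: [0.8, 0.7, -0.1]
grip_width: 0.746
t 14.32 pos [ 0.3988 -0.2795  0.0694] need cm [-0.02 -0.15 -6.04] ang [-0.08 -0.18 -0.21] F [ 0.8  0.7 -0.1] grip_mm 64.9 q7 [ 0.25 -0.19]
[254.33872291 216.36461458] [ 230  198   50   46 1789]
```

View pics/w12.png

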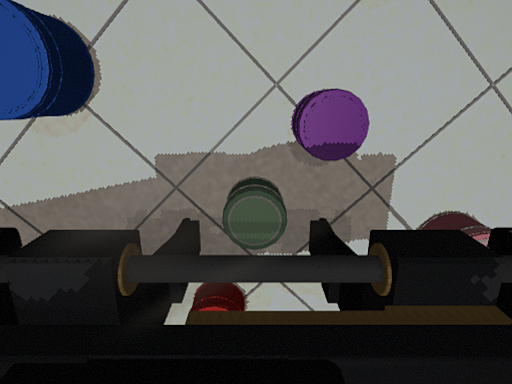

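```bash
python3 -m handwheel '[{"xyz":[-0.2,-0.4,-2],"angular":[0,0,0]},{"xyz":[-0.1,-0.1,-2],"angular":[0,0,0]},{"xyz":[-0.1,-0.1,-1],"angular":[0,0,0]},{"xyz":[0,0,0],"angular":[0,0,0]}]'; python3 err.py .3978 -.282 .010 -45
```

```text
time: 14.7
position: [0.4039, -0.2881, 0.0274]
tool_rot: [0.608, 1.469, -0.607]
ft_force: [0.0, 0.1, -0.3]
grip_width: 0.748
t 14.7 pos [ 0.4039 -0.2881  0.0274] need cm [-0.61  0.61 -1.74] ang [ 0.3   0.81 -0.41] F [ 0.   0.1 -0.3] grip_mm 65.0 q7 [ 0.27 -0.14]
```

```bash
python3 -m handwheel '[{"xyz":[-0.6,0.6,0],"angular":[0.3,0.8,-0.4]},{"xyz":[0,0,0],"angular":[0,0,0]}]'; python3 err.py .3978 -.282 .010 -45
```

```text
time: 14.87
position: [0.399, -0.2824, 0.0297]
tool_rot: [0.614, 1.48, -0.615]
ft_force: [-0.3, 0.4, 0.1]
grip_width: 0.748
t 14.87 pos [ 0.399  -0.2824  0.0297] need cm [-0.12  0.04 -1.97] ang [0.04 0.1  0.05] F [-0.3  0.4  0.1] grip_mm 65.1 q7 [ 0.26 -0.16]
```

```bash
python3 -m handwheel '[{"xyz":[-0.3,0.2,-1],"angular":[0,0,0]},{"xyz":[-0.2,0.1,-0.9],"angular":[0,0.3,0]},{"xyz":[0,0,0],"angular":[0,0,0]}]'; python3 err.py .3978 -.282 .010 -45
```

```text
time: 15.12
position: [0.3962, -0.2798, 0.0125]
tool_rot: [0.612, 1.479, -0.615]
ft_force: [0.4, 0.3, -0.0]
grip_width: 0.749
t 15.12 pos [ 0.3962 -0.2798  0.0125] need cm [ 0.16 -0.22 -0.25] ang [ 0.18  0.11 -0.  ] F [ 0.4  0.3 -0. ] grip_mm 65.1 q7 [ 0.26 -0.16]
```

```bash
python3 -m handwheel '[{"xyz":[0.1,-0.2,-0.3],"angular":[0,0,0]},{"xyz":[0,0,0],"angular":[0,0,0]},{"xyz":[0,0,0],"angular":[0,0,0]},{"xyz":[0,0,0],"angular":[0,0,0]},{"xyz":[0,0,0],"angular":[0,0,0]}]' 2.5 30; python3 err.py .3978 -.282 .010 -45
```

```text
time: 15.53
position: [0.3971, -0.2819, 0.0087]
tool_rot: [0.612, 1.48, -0.616]
ft_force: [-0.4, -0.0, -0.2]
grip_width: 0.52
t 15.53 pos [ 0.3971 -0.2819  0.0087] need cm [ 0.07 -0.01  0.13] ang [ 0.16  0.06 -0.  ] F [-0.4 -0.  -0.2] grip_mm 45.2 q7 [ 0.26 -0.15]
```

```bash
python3 -m handwheel '[{"xyz":[0,0,3],"angular":[0,0,0]},{"xyz":[0,0,3.5],"angular":[0,0,0]},{"xyz":[0,0,3.5],"angular":[0,0,0]},{"xyz":[1,2,3.2],"angular":[0,0,0]},{"xyz":[1.8,3.6,1],"angular":[0,0,0]}]';python3 -m handwheel '[{"xyz":[1.8,3.6,0],"angular":[0,0,0]},{"xyz":[1.8,3.6,0],"angular":[0,0,0]},{"xyz":[1.8,3.6,0],"angular":[0,0,0]},{"xyz":[1.8,3.6,0],"angular":[0,0,0]},{"xyz":[1.8,3.6,0],"angular":[0,0,0]}]';python3 -m handwheel '[{"xyz":[1,3.9,0],"angular":[0,0,0]},{"xyz":[1,3.9,0],"angular":[0,0,0]},{"xyz":[0.5,4,0],"angular":[0,0,0]},{"xyz":[0.5,4,0],"angular":[0,0,0]},{"xyz":[0.5,4,0],"angular":[0,0,0]}]'; python3 err.py .55 .22 .15 -45
```

```text
time: 15.95
position: [0.4159, -0.2299, 0.1517]
tool_rot: [0.622, 1.489, -0.631]
ft_force: [2.5, -0.0, -2.1]
grip_width: 0.518
time: 16.37
position: [0.5104, -0.0462, 0.1588]
tool_rot: [0.631, 1.473, -0.636]
ft_force: [0.6, -0.8, -1.0]
grip_width: 0.523
time: 16.78
position: [0.5475, 0.1583, 0.1586]
tool_rot: [0.634, 1.47, -0.638]
ft_force: [1.8, -0.9, -1.4]
grip_width: 0.52
t 16.78 pos [0.5475 0.1583 0.1586] need cm [ 0.25  6.17 -0.86] ang [0.25 0.23 1.66] F [ 1.8 -0.9 -1.4] grip_mm 45.2 q7 [-0.26 -1.16]
```

```bash
python3 -m handwheel '[{"xyz":[0.3,4,0],"angular":[0,0,1.5]},{"xyz":[-0.2,4,0],"angular":[0,0,0]},{"xyz":[-0.6,4,0],"angular":[0,0,0]},{"xyz":[-1,3.8,0],"angular":[0,0,0]},{"xyz":[-1,3.8,0],"angular":[0,0,0]}]';python3 -m handwheel '[{"xyz":[-1.2,3.2,0],"angular":[0,0,0]},{"xyz":[0,0,0],"angular":[0,0,0]},{"xyz":[0,0,0],"angular":[0,0,0]}]'; python3 err.py .501 .3995 .15 -45
```

```text
time: 17.2
position: [0.5228, 0.3619, 0.1569]
tool_rot: [0.615, 1.475, -0.62]
ft_force: [0.7, -0.9, -1.8]
grip_width: 0.521
time: 17.45
position: [0.5023, 0.408, 0.1551]
tool_rot: [0.606, 1.486, -0.606]
ft_force: [1.2, -2.0, -0.7]
grip_width: 0.519
t 17.45 pos [0.5023 0.408  0.1551] need cm [-0.13 -0.85 -0.51] ang [-0.03 -0.08 -0.59] F [ 1.2 -2.  -0.7] grip_mm 45.2 q7 [-0.56 -1.55]
```

```bash
python3 -m handwheel '[{"xyz":[-0.1,-0.8,-2],"angular":[0,0,-0.6]},{"xyz":[0,0,-2],"angular":[0,0,0]},{"xyz":[0,0,-1.5],"angular":[0,0,0]},{"xyz":[0,0,0],"angular":[0,0,0]}]'; python3 err.py .501 .3995 .068 -45
```

```text
time: 17.78
position: [0.5013, 0.3993, 0.0987]
tool_rot: [0.614, 1.483, -0.613]
ft_force: [-1.0, -1.1, -2.4]
grip_width: 0.52
t 17.78 pos [0.5013 0.3993 0.0987] need cm [-0.03  0.02 -3.07] ang [-0.06 -0.02 -0.04] F [-1.  -1.1 -2.4] grip_mm 45.3 q7 [-0.55 -1.56]
```

```bash
python3 - <<'E'
from h import *
d=get_image("wrist");cv2.imwrite("pics/w13.png",d["pixels"])
p=get_state()["position"];print(p,proj(d,[.501,.3995,.058]),proj(d,[p[0],p[1],p[2]+.027]))
E
```

```text
[0.50201588 0.39963518 0.10012967] [252.41019555 211.1908937 ] [252.77973464 259.09321725]
```

View pics/w13.png

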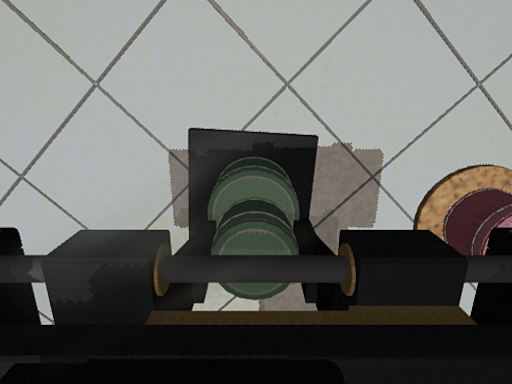

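The held tin (254,260) and the tin below (254,211) both match their predictions to within 2 px. Lowering.

```bash
python3 -m handwheel '[{"xyz":[-0.1,0.1,-1],"angular":[0,0,0]},{"xyz":[-0.1,0.1,-0.8],"angular":[0,0,0]},{"xyz":[0,0,0],"angular":[0,0,0]}]'; python3 err.py .501 .3995 .068 -45
```

```text
time: 18.08
position: [0.5024, 0.4008, 0.0833]
tool_rot: [0.62, 1.479, -0.612]
ft_force: [-0.6, 0.2, -1.2]
grip_width: 0.518
t 18.08 pos [0.5024 0.4008 0.0833] need cm [-0.14 -0.13 -1.53] ang [-0.23  0.25  0.17] F [-0.6  0.2 -1.2] grip_mm 45.0 q7 [-0.55 -1.57]
```

```bash
python3 -m handwheel '[{"xyz":[-0.2,-0.1,-0.6],"angular":[-0.2,0.2,0.2]},{"xyz":[0,0,-0.5],"angular":[0,0,0]},{"xyz":[0,0,0],"angular":[0,0,0]}]'; python3 err.py .501 .3995 .068 -45
```

```text
time: 18.33
position: [0.5011, 0.3999, 0.0725]
tool_rot: [0.615, 1.481, -0.612]
ft_force: [-0.3, 0.3, -1.0]
grip_width: 0.521
t 18.33 pos [0.5011 0.3999 0.0725] need cm [-0.01 -0.04 -0.45] ang [-0.07  0.13 -0.02] F [-0.3  0.3 -1. ] grip_mm 45.3 q7 [-0.55 -1.57]
```

```bash
python3 -m handwheel '[{"xyz":[0,0,-0.4],"angular":[0,0,0]},{"xyz":[0,0,-0.2],"angular":[0,0,0]}]'; python3 err.py .501 .3995 .068 -45
```

```text
time: 18.5
position: [0.5014, 0.4003, 0.0667]
tool_rot: [0.616, 1.48, -0.611]
ft_force: [0.2, -0.0, 2.1]
grip_width: 0.52
t 18.5 pos [0.5014 0.4003 0.0667] need cm [-0.04 -0.08  0.13] ang [-0.12  0.18 -0.03] F [ 0.2 -0.   2.1] grip_mm 45.2 q7 [-0.55 -1.57]
```

```bash
python3 -m handwheel '[{"xyz":[0,0,-0.1],"angular":[0,0,0]},{"xyz":[0,0,0],"angular":[0,0,0]},{"xyz":[0,0,0],"angular":[0,0,0]}]' 6.5; python3 -m handwheel '[{"xyz":[0,0,1.5],"angular":[0,0,0]},{"xyz":[0,0,3],"angular":[0,0,0]},{"xyz":[0,0,3],"angular":[0,0,0]},{"xyz":[0,0,3],"angular":[0,0,0]},{"xyz":[0,0,0],"angular":[0,0,0]}]'; python3 - <<'E'
from h import *
d=get_image("wrist");s=get_state();print(s["position"])
print(proj(d,[.501,.3995,.058]),proj(d,[.501,.3995,.094]))
a=d["pixels"][80:280,150:360];cv2.imwrite("pics/w14c.png",cv2.resize(a,None,fx=2.9,fy=2.9,interpolation=cv2.INTER_CUBIC))
E
```

```text
time: 18.75
position: [0.5019, 0.401, 0.0665]
tool_rot: [0.617, 1.479, -0.609]
ft_force: [-0.3, 0.1, 1.7]
grip_width: 0.668
time: 19.17
position: [0.5004, 0.3999, 0.174]
tool_rot: [0.614, 1.481, -0.612]
ft_force: [1.3, -0.6, 0.0]
grip_width: 0.744
[0.49952828 0.3991586  0.1713386 ]
[253.88122569 183.24459002] [253.86846747 194.54660333]
```

View pics/w14c.png

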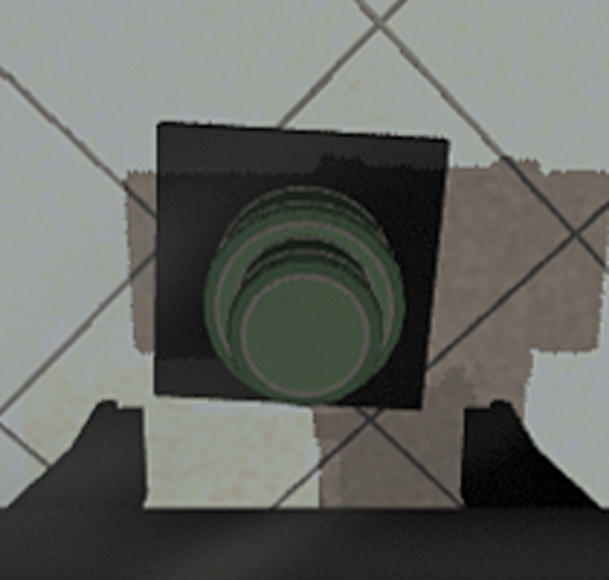

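The green stack is done: lower lid about (255,185), upper lid about (255,194), within 1 to 2 mm of coaxial. Next is pink_medium.

```bash
python3 -m handwheel '[{"xyz":[1.2,-3.6,1],"angular":[0,0,0]},{"xyz":[1.2,-3.6,1],"angular":[0,0,0]},{"xyz":[1.2,-3.6,1],"angular":[0,0,0]},{"xyz":[1.2,-3.6,0.5],"angular":[0,0,0]},{"xyz":[0,-4.1,0],"angular":[0,0,0]}]' 8;python3 -m handwheel '[{"xyz":[-0.2,-4.1,0],"angular":[0,0,0]},{"xyz":[-0.2,-4.1,0],"angular":[0,0,0]},{"xyz":[-0.2,-4.1,0],"angular":[0,0,0]},{"xyz":[-0.2,-4.1,0],"angular":[0,0,0]},{"xyz":[-0.5,-4.1,0],"angular":[0,0,0]}]';python3 -m handwheel '[{"xyz":[-1.5,-3.8,0],"angular":[0,0,0]},{"xyz":[-1.5,-3.8,0],"angular":[0,0,0]},{"xyz":[-1.5,-3.8,0],"angular":[0,0,0]},{"xyz":[-0.7,-4,0],"angular":[0,0,0]},{"xyz":[0,-4.1,0],"angular":[0,0,0]}]'; python3 err.py .488 -.42 .20 -45
```

```text
time: 19.63
position: [0.542, 0.2215, 0.2048]
tool_rot: [0.599, 1.494, -0.593]
ft_force: [1.1, -0.1, -0.2]
grip_width: 0.91
time: 20.05
position: [0.5278, 0.0123, 0.2018]
tool_rot: [0.599, 1.495, -0.594]
ft_force: [0.9, -0.0, -0.9]
grip_width: 0.92
time: 20.47
position: [0.4714, -0.1863, 0.1985]
tool_rot: [0.6, 1.497, -0.595]
ft_force: [2.7, -0.7, -0.5]
grip_width: 0.919
t 20.47 pos [ 0.4714 -0.1863  0.1985] need cm [  1.66 -23.37   0.15] ang [-0.36 -0.44 -1.26] F [ 2.7 -0.7 -0.5] grip_mm 79.9 q7 [ 0.12 -0.43]
```

```bash
python3 -m handwheel '[{"xyz":[0,-4.1,0],"angular":[0,0,0]},{"xyz":[0,-4.1,0],"angular":[0,0,0]},{"xyz":[0,-4.1,0],"angular":[0,0,0]},{"xyz":[0,-4,0],"angular":[0,0,0]},{"xyz":[0,0,0],"angular":[0,0,0]}]'; python3 err.py .488 -.42 .20 -45
```

```text
time: 20.88
position: [0.4642, -0.3625, 0.1958]
tool_rot: [0.603, 1.495, -0.609]
ft_force: [-0.8, 0.0, -0.3]
grip_width: 0.917
t 20.88 pos [ 0.4642 -0.3625  0.1958] need cm [ 2.38 -5.75  0.42] ang [-0.04 -0.6  -0.65] F [-0.8  0.  -0.3] grip_mm 79.8 q7 [ 0.3 -0.1]
```

```bash
python3 -m handwheel '[{"xyz":[1.2,-2.9,0.2],"angular":[0,-0.6,-0.6]},{"xyz":[1.2,-2.9,0.2],"angular":[0,0,0]},{"xyz":[0,0,0],"angular":[0,0,0]}]'; python3 err.py .488 -.42 .20 -45; python3 - <<'E'
from h import *
d=get_image("wrist");cv2.imwrite("pics/w15.png",d["pixels"])
st,ce,g,w,l=lid(d,"pink",(.488,-.42),.042,.058);print(st,ce,g,w)
E
```

```text
time: 21.13
position: [0.4855, -0.4236, 0.1954]
tool_rot: [0.619, 1.488, -0.617]
ft_force: [-0.6, 0.8, 0.1]
grip_width: 0.917
t 21.13 pos [ 0.4855 -0.4236  0.1954] need cm [0.25 0.36 0.46] ang [-0.21 -0.31  0.24] F [-0.6  0.8  0.1] grip_mm 79.8 q7 [ 0.37 -0.02]
[ 229  142   53   56 2219] [255.00315457 169.9873817 ] [253.48132956 169.90303293] 53.576835222989914
```

View pics/w15.png

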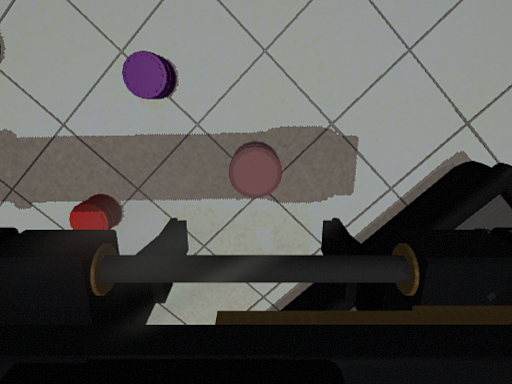

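Pink_medium is at (255,170), 53 px wide, or about 58 mm. The griddle frame is at lower right, from about (285,305) to (465,155), so I check its clearance to the right finger before descending.

```bash
python3 - <<'E'
from h import *
d=get_image("wrist")
c=onplane(d,255,170.5,.042);print(c)
R=np.array(d["cam_to_world"])[:3,:3]
for z in(0,.03):
  for u,v in((468,160),(375,230),(285,305)):
    p=onplane(d,u,v,z);e=p-c;print(z,p.round(3),"jaw",round(e@np.array([.7071,-.7071,0]),3),"perp",round(e@np.array([.7071,.7071,0]),3))
S=get_image("side");cv2.imwrite("pics/s2.png",cv2.resize(S["pixels"][250:384,280:512],None,fx=3,fy=3))
E
```

```text
[ 0.48771161 -0.41910848  0.042     ]
0 [ 0.671 -0.599  0.   ] jaw 0.257 perp 0.003
0 [ 0.534 -0.592  0.   ] jaw 0.155 perp -0.089
0 [ 0.373 -0.593  0.   ] jaw 0.041 perp -0.204
0.03 [ 0.66  -0.579  0.03 ] jaw 0.235 perp 0.009
0.03 [ 0.535 -0.573  0.03 ] jaw 0.142 perp -0.076
0.03 [ 0.387 -0.574  0.03 ] jaw 0.038 perp -0.181
```

View pics/s2.png

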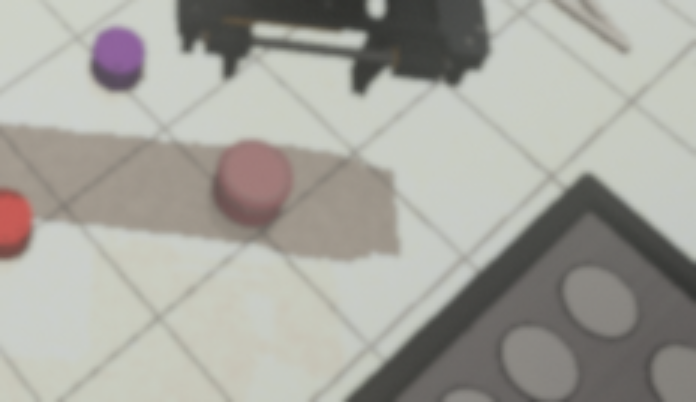

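The griddle edge is at y≈-0.575, 15 cm away, so it is clear. Descending.

```bash
python3 -m handwheel '[{"xyz":[0.2,0.3,-3],"angular":[-0.2,-0.3,0.2]},{"xyz":[-0.2,0.1,-3],"angular":[0,0,0]},{"xyz":[-0.2,0.1,-3],"angular":[0,0,0]},{"xyz":[0,0,-2.5],"angular":[0,0,0]},{"xyz":[0,0,0],"angular":[0,0,0]}]'; python3 err.py .488 -.4195 .011 -45
```

```text
time: 21.7
position: [0.4864, -0.4042, 0.0807]
tool_rot: [0.611, 1.48, -0.597]
ft_force: [-0.6, 0.2, -0.7]
grip_width: 0.92
t 21.7 pos [ 0.4864 -0.4042  0.0807] need cm [ 0.16 -1.53 -6.97] ang [-0.33  0.48 -0.72] F [-0.6  0.2 -0.7] grip_mm 80.1 q7 [0.37 0.  ]
```

```bash
python3 -m handwheel '[{"xyz":[0.2,-1.5,-0.5],"angular":[-0.3,0.5,-0.7]},{"xyz":[0,0,0],"angular":[0,0,0]}]'; python3 err.py .488 -.4195 .011 -45; python3 - <<'E'
from h import *
d=get_image("wrist");cv2.imwrite("pics/w16.png",d["pixels"])
print(proj(d,[.488,-.4195,.042]),lid(d,"pink",(.488,-.4195),.042,.058)[0])
E
```

```text
time: 21.87
position: [0.4886, -0.415, 0.0759]
tool_rot: [0.614, 1.486, -0.608]
ft_force: [-0.9, 0.0, 0.3]
grip_width: 0.92
t 21.87 pos [ 0.4886 -0.415   0.0759] need cm [-0.06 -0.45 -6.49] ang [-0.24 -0.09 -0.23] F [-0.9  0.   0.3] grip_mm 80.1 q7 [0.38 0.  ]
[256.86291116 219.4837669 ] [ 219  172   81   84 5043]
```

View pics/w16.png

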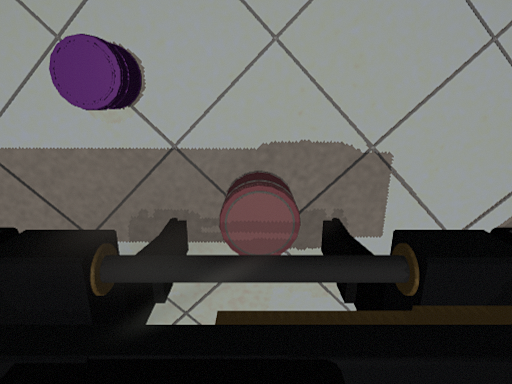

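```bash
python3 -m handwheel '[{"xyz":[-0.1,-0.9,-1.5],"angular":[0,0,0]},{"xyz":[-0.1,-0.1,-1.5],"angular":[0,0,0]},{"xyz":[-0.1,0,-0.5],"angular":[0,0,0]},{"xyz":[0,0,0],"angular":[0,0,0]}]'; python3 err.py .4875 -.4225 .010 -45
```

```text
time: 22.25
position: [0.4903, -0.4236, 0.0455]
tool_rot: [0.61, 1.477, -0.601]
ft_force: [-0.7, 0.0, -1.3]
grip_width: 0.92
t 22.25 pos [ 0.4903 -0.4236  0.0455] need cm [-0.28  0.11 -3.55] ang [-0.13  0.51 -0.56] F [-0.7  0.  -1.3] grip_mm 80.1 q7 [0.4  0.04]
```

```bash
python3 -m handwheel '[{"xyz":[-0.4,0.1,-1.2],"angular":[-0.1,0.5,-0.5]},{"xyz":[-0.1,0,-1.2],"angular":[0,0,0]},{"xyz":[-0.1,0,-0.7],"angular":[0,0,0]},{"xyz":[0,0,0],"angular":[0,0,0]}]'; python3 err.py .4875 -.4225 .010 -45
```

```text
time: 22.58
position: [0.4844, -0.4226, 0.0134]
tool_rot: [0.613, 1.48, -0.613]
ft_force: [0.3, 0.3, -0.5]
grip_width: 0.92
t 22.58 pos [ 0.4844 -0.4226  0.0134] need cm [ 0.31  0.01 -0.34] ang [ 0.04  0.11 -0.04] F [ 0.3  0.3 -0.5] grip_mm 80.0 q7 [0.4  0.03]
```

```bash
python3 -m handwheel '[{"xyz":[0.3,0,-0.4],"angular":[0,0,0]},{"xyz":[0,0,0],"angular":[0,0,0]},{"xyz":[0,0,0],"angular":[0,0,0]},{"xyz":[0,0,0],"angular":[0,0,0]},{"xyz":[0,0,0],"angular":[0,0,0]}]' 4 30; python3 err.py .4875 -.4225 .010 -45
```

```text
time: 23.0
position: [0.4878, -0.4224, 0.0085]
tool_rot: [0.613, 1.481, -0.613]
ft_force: [-0.6, 0.1, -1.8]
grip_width: 0.664
t 23.0 pos [ 0.4878 -0.4224  0.0085] need cm [-0.03 -0.01  0.15] ang [ 0.01  0.08 -0.06] F [-0.6  0.1 -1.8] grip_mm 57.8 q7 [0.4  0.03]
```

```bash
python3 -m handwheel '[{"xyz":[0,0,3],"angular":[0,0,0]},{"xyz":[0,0,3.5],"angular":[0,0,0]},{"xyz":[0,0,3.5],"angular":[0,0,0]},{"xyz":[0,2,3],"angular":[0,0,0]},{"xyz":[0,3.6,1.5],"angular":[0,0,0]}]';python3 -m handwheel '[{"xyz":[0,4.1,0],"angular":[0,0,0]},{"xyz":[0,4.1,0],"angular":[0,0,0]},{"xyz":[0,4.1,0],"angular":[0,0,0]},{"xyz":[0,4.1,0],"angular":[0,0,0]},{"xyz":[0,4.1,0],"angular":[0,0,0]}]'; python3 err.py .48 -.10 .15 -45
```

```text
time: 23.42
position: [0.4797, -0.3698, 0.1521]
tool_rot: [0.62, 1.491, -0.625]
ft_force: [0.7, 0.3, -1.5]
grip_width: 0.656
time: 23.83
position: [0.48, -0.1647, 0.1604]
tool_rot: [0.625, 1.472, -0.634]
ft_force: [1.5, 0.1, -1.8]
grip_width: 0.662
t 23.83 pos [ 0.48   -0.1647  0.1604] need cm [-0.    6.47 -1.04] ang [0.42 0.16 1.22] F [ 1.5  0.1 -1.8] grip_mm 57.6 q7 [ 0.05 -0.52]
```

```bash
python3 -m handwheel '[{"xyz":[1.5,3.8,0],"angular":[0,0,0]},{"xyz":[1.5,3.8,0],"angular":[0,0,0]},{"xyz":[1.5,3.8,0],"angular":[0,0,0]},{"xyz":[1.5,3.8,0],"angular":[0,0,0]},{"xyz":[1.5,3.8,0],"angular":[0,0,0]}]'; python3 err.py .6263 .233 .15 -45
```

```text
time: 24.25
position: [0.5515, 0.0313, 0.1629]
tool_rot: [0.629, 1.468, -0.634]
ft_force: [1.7, -1.0, -1.7]
grip_width: 0.661
t 24.25 pos [0.5515 0.0313 0.1629] need cm [ 7.48 20.17 -1.29] ang [0.34 0.36 1.39] F [ 1.7 -1.  -1.7] grip_mm 57.5 q7 [-0.17 -0.91]
```

```bash
python3 -m handwheel '[{"xyz":[1.4,3.8,0],"angular":[0.3,0.4,1.4]},{"xyz":[1.4,3.8,0],"angular":[0,0,0]},{"xyz":[1.4,3.8,-0.5],"angular":[0,0,0]},{"xyz":[1.4,3.8,-0.5],"angular":[0,0,0]},{"xyz":[1.4,3.8,0],"angular":[0,0,0]}]';python3 -m handwheel '[{"xyz":[0.5,1,-1],"angular":[0,0,0]},{"xyz":[0,0,0],"angular":[0,0,0]},{"xyz":[0,0,0],"angular":[0,0,0]}]'; python3 err.py .6263 .233 .13 -45
```

```text
time: 24.67
position: [0.622, 0.2263, 0.154]
tool_rot: [0.615, 1.48, -0.613]
ft_force: [1.2, -0.1, -1.9]
grip_width: 0.659
time: 24.92
position: [0.626, 0.2512, 0.1424]
tool_rot: [0.609, 1.487, -0.597]
ft_force: [1.0, -0.4, -1.9]
grip_width: 0.663
t 24.92 pos [0.626  0.2512 0.1424] need cm [ 0.03 -1.82 -1.24] ang [-0.42  0.06 -0.84] F [ 1.  -0.4 -1.9] grip_mm 57.7 q7 [-0.39 -1.2 ]
```

```bash
python3 -m handwheel '[{"xyz":[0,-1.8,-1.5],"angular":[-0.4,0,-0.8]},{"xyz":[0,0,-1.5],"angular":[0,0,0]},{"xyz":[0,0,-1],"angular":[0,0,0]},{"xyz":[0,0,0],"angular":[0,0,0]}]'; python3 err.py .6263 .233 .0665 -45; python3 - <<'E'
from h import *
d=get_image("wrist");cv2.imwrite("pics/w17.png",d["pixels"])
p=get_state()["position"];print(p,proj(d,[.6263,.233,.058]),proj(d,[p[0],p[1],p[2]+.0335]))
E
```

```text
time: 25.25
position: [0.6262, 0.2276, 0.1033]
tool_rot: [0.616, 1.478, -0.617]
ft_force: [-0.5, -1.3, -3.3]
grip_width: 0.662
t 25.25 pos [0.6262 0.2276 0.1033] need cm [ 0.01  0.54 -3.68] ang [0.11 0.18 0.22] F [-0.5 -1.3 -3.3] grip_mm 57.6 q7 [-0.37 -1.19]
[0.62667106 0.22787991 0.10447871] [247.53589168 203.87188274] [252.78592719 265.9478416 ]
```

View pics/w17.png

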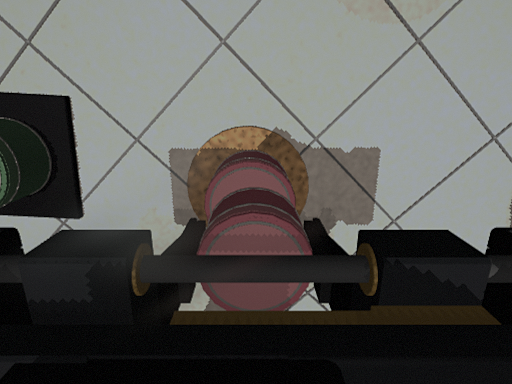

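Held tin (255,264) and pink_large (250,204) both sit about 2 px to the same side of their predictions, so the relative alignment holds. Shifting 5 mm in y and lowering.

```bash
python3 -m handwheel '[{"xyz":[0,0.6,-1],"angular":[0.1,0.2,0.2]},{"xyz":[-0.1,0.1,-0.8],"angular":[0,0,0]},{"xyz":[0,0,0],"angular":[0,0,0]}]'; python3 err.py .6263 .233 .0665 -45
```

```text
time: 25.55
position: [0.6272, 0.2345, 0.0882]
tool_rot: [0.619, 1.478, -0.613]
ft_force: [-0.8, -1.0, -1.6]
grip_width: 0.663
t 25.55 pos [0.6272 0.2345 0.0882] need cm [-0.09 -0.15 -2.17] ang [-0.12  0.26  0.14] F [-0.8 -1.  -1.6] grip_mm 57.7 q7 [-0.37 -1.2 ]
```

```bash
python3 -m handwheel '[{"xyz":[-0.1,-0.1,-0.8],"angular":[-0.1,0.2,0.1]},{"xyz":[0,0,-0.7],"angular":[0,0,0]},{"xyz":[0,0,0],"angular":[0,0,0]}]'; python3 err.py .6263 .233 .0665 -45
```

```text
time: 25.8
position: [0.6263, 0.2344, 0.0724]
tool_rot: [0.615, 1.481, -0.612]
ft_force: [-0.6, -1.1, -2.1]
grip_width: 0.663
t 25.8 pos [0.6263 0.2344 0.0724] need cm [ 0.   -0.14 -0.59] ang [-0.06  0.1  -0.04] F [-0.6 -1.1 -2.1] grip_mm 57.7 q7 [-0.37 -1.19]
```

```bash
python3 -m handwheel '[{"xyz":[0,-0.15,-0.4],"angular":[0,0,0]},{"xyz":[0,0,-0.35],"angular":[0,0,0]}]'; python3 err.py .6263 .233 .0665 -45
```

```text
time: 25.97
position: [0.6265, 0.2332, 0.0663]
tool_rot: [0.615, 1.481, -0.611]
ft_force: [-8.2, -4.6, 20.8]
grip_width: 0.66
t 25.97 pos [0.6265 0.2332 0.0663] need cm [-0.02 -0.02  0.02] ang [-0.08  0.12 -0.06] F [-8.2 -4.6 20.8] grip_mm 57.4 q7 [-0.37 -1.19]
```

Contact, with some press (21 N). I ease up slightly and release.

```bash
python3 -m handwheel '[{"xyz":[0,0,0.05],"angular":[0,0,0]},{"xyz":[0,0,0],"angular":[0,0,0]},{"xyz":[0,0,0],"angular":[0,0,0]}]' 8; python3 -m handwheel '[{"xyz":[0,0,1.5],"angular":[0,0,0]},{"xyz":[0,0,3],"angular":[0,0,0]},{"xyz":[0,0,3],"angular":[0,0,0]},{"xyz":[0,0,3],"angular":[0,0,0]},{"xyz":[0,0,0],"angular":[0,0,0]}]'; python3 - <<'E'
from h import *
d=get_image("wrist");s=get_state();print(s["position"])
print(proj(d,[.6263,.233,.058]),proj(d,[.6263,.233,.100]))
a=d["pixels"][80:280,150:360];cv2.imwrite("pics/w18c.png",cv2.resize(a,None,fx=2.9,fy=2.9,interpolation=cv2.INTER_CUBIC))
E
```

```text
time: 26.22
position: [0.6277, 0.2331, 0.0684]
tool_rot: [0.616, 1.479, -0.61]
ft_force: [0.1, -0.0, 0.0]
grip_width: 0.806
time: 26.63
position: [0.6259, 0.2321, 0.1745]
tool_rot: [0.614, 1.482, -0.613]
ft_force: [0.5, 0.9, 1.9]
grip_width: 0.911
[0.62483695 0.23170708 0.1717669 ]
[252.81680209 182.22152422] [252.63220644 195.58758332]
```

View pics/w18c.png

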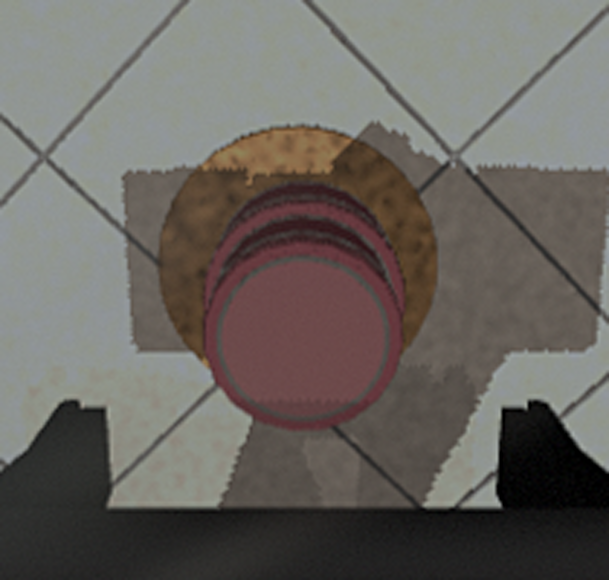

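Pink_medium sits at (254,195) over pink_large (255,182), matching predictions to about 1 mm. Last is pink_small at (0.480, 0.112).

```bash
python3 -m handwheel '[{"xyz":[-2.8,-2.3,0.8],"angular":[0,0,0]},{"xyz":[-2.8,-2.3,0.8],"angular":[0,0,0]},{"xyz":[-2.8,-2.3,0.8],"angular":[0,0,0]},{"xyz":[-2.8,-2.3,0],"angular":[0,0,0]},{"xyz":[-2.6,-2.2,0],"angular":[0,0,0]}]' 6.5;python3 -m handwheel '[{"xyz":[0,0,0],"angular":[0,0,0]},{"xyz":[0,0,0],"angular":[0,0,0]}]'; python3 err.py .48 .112 .19 -45; python3 - <<'E'
from h import *
d=get_image("wrist");cv2.imwrite("pics/w19.png",d["pixels"])
st,ce,g,w,l=lid(d,"pink",(.48,.112),.036,.046);print(st,ce,g,w)
E
```

```text
time: 27.1
position: [0.483, 0.1197, 0.1861]
tool_rot: [0.604, 1.494, -0.613]
ft_force: [-0.4, -0.5, 0.5]
grip_width: 0.758
time: 27.27
position: [0.4775, 0.114, 0.1844]
tool_rot: [0.606, 1.495, -0.621]
ft_force: [0.7, 0.7, 0.8]
grip_width: 0.75
t 27.27 pos [0.4775 0.114  0.1844] need cm [ 0.25 -0.2   0.56] ang [ 0.22 -0.86 -0.14] F [0.7 0.7 0.8] grip_mm 65.2 q7 [-0.28 -1.07]
[ 235  148   43   46 1477] [256.0338524  170.87136087] [257.31158723 172.87009149] 43.04727573993474
```

View pics/w19.png

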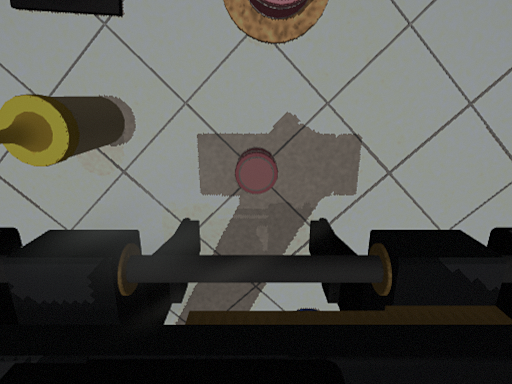

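Pink_small is at (256,172), on prediction, and the cream bottle at (60,130) is well to the left. Descending.

```bash
python3 -m handwheel '[{"xyz":[0.2,-0.2,-3],"angular":[0.2,-0.9,0]},{"xyz":[-0.1,0,-3],"angular":[0,0,0]},{"xyz":[-0.1,0,-3],"angular":[0,0,0]},{"xyz":[0,0,-2],"angular":[0,0,0]},{"xyz":[0,0,0],"angular":[0,0,0]}]'; python3 err.py .48 .1125 .01 -45
```

```text
time: 27.73
position: [0.4827, 0.1159, 0.0714]
tool_rot: [0.613, 1.476, -0.605]
ft_force: [-1.9, -0.6, 0.1]
grip_width: 0.747
t 27.73 pos [0.4827 0.1159 0.0714] need cm [-0.27 -0.34 -6.14] ang [-0.12  0.48 -0.33] F [-1.9 -0.6  0.1] grip_mm 65.0 q7 [-0.28 -1.07]
```

```bash
python3 -m handwheel '[{"xyz":[-0.3,-0.4,-0.5],"angular":[-0.1,0.5,-0.3]},{"xyz":[0,0,0],"angular":[0,0,0]}]'; python3 err.py .48 .1125 .01 -45; python3 - <<'E'
from h import *
d=get_image("wrist");cv2.imwrite("pics/w20.png",d["pixels"][150:320,120:400])
print(proj(d,[.48,.1125,.036]),lid(d,"pink",(.48,.1125),.036,.046)[0])
E
```

```text
time: 27.9
position: [0.4799, 0.1129, 0.0654]
tool_rot: [0.611, 1.486, -0.614]
ft_force: [-0.7, 0.5, 0.2]
grip_width: 0.748
t 27.9 pos [0.4799 0.1129 0.0654] need cm [ 0.01 -0.04 -5.54] ang [ 0.02 -0.2  -0.12] F [-0.7  0.5  0.2] grip_mm 65.1 q7 [-0.28 -1.07]
[253.38318511 217.25937559] [ 219  175   66   74 3509]
```

View pics/w20.png

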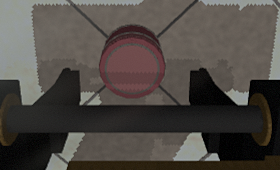

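The lid at (252,217) agrees with the prediction of (253,217).

```bash
python3 -m handwheel '[{"xyz":[-0.2,0.2,-1.5],"angular":[0,0,0]},{"xyz":[-0.2,0.1,-1.5],"angular":[0,0,0]},{"xyz":[0,0,0],"angular":[0,0,0]}]'; python3 err.py .48 .1125 .01 -45
```

```text
time: 28.2
position: [0.4823, 0.1186, 0.0406]
tool_rot: [0.617, 1.476, -0.606]
ft_force: [-0.8, -0.1, -0.2]
grip_width: 0.745
t 28.2 pos [0.4823 0.1186 0.0406] need cm [-0.23 -0.61 -3.06] ang [-0.22  0.51 -0.14] F [-0.8 -0.1 -0.2] grip_mm 64.9 q7 [-0.28 -1.08]
```

```bash
python3 -m handwheel '[{"xyz":[-0.3,-0.6,-1],"angular":[-0.2,0.5,-0.1]},{"xyz":[-0.1,0,-1],"angular":[0,0,0]},{"xyz":[0,0,0],"angular":[0,0,0]}]'; python3 err.py .48 .1125 .01 -45
```

```text
time: 28.45
position: [0.4816, 0.1131, 0.023]
tool_rot: [0.616, 1.478, -0.61]
ft_force: [0.2, -0.0, -0.2]
grip_width: 0.746
t 28.45 pos [0.4816 0.1131 0.023 ] need cm [-0.16 -0.06 -1.3 ] ang [-0.12  0.35 -0.04] F [ 0.2 -0.  -0.2] grip_mm 64.9 q7 [-0.28 -1.07]
```

```bash
python3 -m handwheel '[{"xyz":[-0.2,-0.1,-0.8],"angular":[-0.1,0.3,0]},{"xyz":[0,0,-0.5],"angular":[0,0,0]}]';python3 -m handwheel '[{"xyz":[0,0,0],"angular":[0,0,0]},{"xyz":[0,0,0],"angular":[0,0,0]},{"xyz":[0,0,0],"angular":[0,0,0]},{"xyz":[0,0,0],"angular":[0,0,0]},{"xyz":[0,0,0],"angular":[0,0,0]}]' 2.5 30; python3 err.py .48 .1125 .01 -45
```

```text
time: 28.62
position: [0.4809, 0.1119, 0.0107]
tool_rot: [0.615, 1.479, -0.612]
ft_force: [-0.4, 0.3, -0.1]
grip_width: 0.745
time: 29.03
position: [0.4804, 0.1119, 0.0098]
tool_rot: [0.615, 1.481, -0.613]
ft_force: [0.2, -1.0, -1.9]
grip_width: 0.52
t 29.03 pos [0.4804 0.1119 0.0098] need cm [-0.04  0.06  0.02] ang [-0.04  0.1   0.  ] F [ 0.2 -1.  -1.9] grip_mm 45.2 q7 [-0.28 -1.07]
```

```bash
python3 -m handwheel '[{"xyz":[0,0,3],"angular":[0,0,0]},{"xyz":[0,0,3.5],"angular":[0,0,0]},{"xyz":[0,0,3.5],"angular":[0,0,0]},{"xyz":[0,0,3.5],"angular":[0,0,0]},{"xyz":[1.5,1,2.5],"angular":[0,0,0]}]'; python3 err.py .6268 .2328 .19 -45
```

```text
time: 29.45
position: [0.4855, 0.1178, 0.1684]
tool_rot: [0.607, 1.496, -0.626]
ft_force: [2.4, 0.5, -1.1]
grip_width: 0.522
t 29.45 pos [0.4855 0.1178 0.1684] need cm [14.13 11.5   2.16] ang [ 0.34 -0.99  0.09] F [ 2.4  0.5 -1.1] grip_mm 45.4 q7 [-0.29 -1.08]
```

```bash
python3 -m handwheel '[{"xyz":[2.9,2.3,1],"angular":[0.3,-1,0]},{"xyz":[2.9,2.3,0.5],"angular":[0,0,0]},{"xyz":[2.9,2.3,0],"angular":[0,0,0]},{"xyz":[2.9,2.3,0],"angular":[0,0,0]},{"xyz":[2.3,2,0],"angular":[0,0,0]}]';python3 -m handwheel '[{"xyz":[0,0,0],"angular":[0,0,0]},{"xyz":[0,0,0],"angular":[0,0,0]}]'; python3 err.py .6268 .2328 .15 -45
```

```text
time: 29.87
position: [0.6329, 0.2309, 0.1962]
tool_rot: [0.628, 1.464, -0.611]
ft_force: [1.3, 0.6, -0.8]
grip_width: 0.52
time: 30.03
position: [0.6357, 0.2368, 0.1937]
tool_rot: [0.626, 1.467, -0.606]
ft_force: [0.1, -0.7, -1.6]
grip_width: 0.516
t 30.03 pos [0.6357 0.2368 0.1937] need cm [-0.89 -0.4  -4.37] ang [-0.35  1.04  0.22] F [ 0.1 -0.7 -1.6] grip_mm 44.9 q7 [-0.37 -1.2 ]
```

```bash
python3 -m handwheel '[{"xyz":[-0.9,-0.4,-1.5],"angular":[-0.3,1,0.2]},{"xyz":[0,0,-1.5],"angular":[0,0,0]},{"xyz":[0,0,-1.2],"angular":[0,0,0]},{"xyz":[0,0,0],"angular":[0,0,0]}]'; python3 err.py .6268 .2328 .11 -45
```

```text
time: 30.37
position: [0.6247, 0.2314, 0.1498]
tool_rot: [0.614, 1.483, -0.614]
ft_force: [-1.3, 0.3, -1.7]
grip_width: 0.518
t 30.37 pos [0.6247 0.2314 0.1498] need cm [ 0.21  0.14 -3.98] ang [ 0.02 -0.05  0.  ] F [-1.3  0.3 -1.7] grip_mm 45.1 q7 [-0.36 -1.19]
```

```bash
python3 -m handwheel '[{"xyz":[0.2,0.1,-0.5],"angular":[0,0,0]},{"xyz":[0,0,-0.5],"angular":[0,0,0]},{"xyz":[0,0,0],"angular":[0,0,0]}]'; python3 err.py .6268 .2328 .11 -45; python3 - <<'E'
from h import *
d=get_image("wrist");p=get_state()["position"];print(p,proj(d,[.6268,.2328,.100]),proj(d,[p[0],p[1],p[2]+.026]))
a=d["pixels"][110:320,150:360];cv2.imwrite("pics/w21c.png",cv2.resize(a,None,fx=2.8,fy=2.8,interpolation=cv2.INTER_CUBIC))
E
```

```text
time: 30.62
position: [0.6263, 0.2309, 0.1399]
tool_rot: [0.614, 1.482, -0.616]
ft_force: [-0.1, 0.3, -1.3]
grip_width: 0.52
t 30.62 pos [0.6263 0.2309 0.1399] need cm [ 0.05  0.19 -2.99] ang [ 0.04 -0.03  0.08] F [-0.1  0.3 -1.3] grip_mm 45.2 q7 [-0.36 -1.19]
[0.6266147  0.23100361 0.14052383] [251.48719052 209.25860483] [252.69020088 258.13964733]
```

View pics/w21c.png

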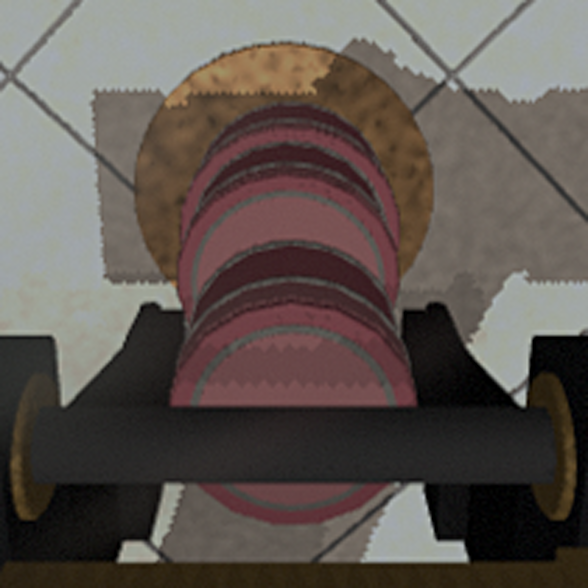

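Aligned: the pink_medium lid is at (253,209) and the held small lid at (255,257), both within 2 px of predictions. Lowering.

```bash
python3 -m handwheel '[{"xyz":[0,0.2,-0.9],"angular":[0,0,0]},{"xyz":[-0.1,0,-0.8],"angular":[0,0,0]},{"xyz":[0,0,-0.3],"angular":[0,0,0]},{"xyz":[0,0,0],"angular":[0,0,0]}]'; python3 err.py .6266 .2328 .11 -45
```

```text
time: 31.0
position: [0.6265, 0.2336, 0.1205]
tool_rot: [0.617, 1.479, -0.613]
ft_force: [-0.2, -0.3, -1.1]
grip_width: 0.519
t 31.0 pos [0.6265 0.2336 0.1205] need cm [ 0.01 -0.08 -1.05] ang [-0.05  0.2   0.09] F [-0.2 -0.3 -1.1] grip_mm 45.2 q7 [-0.37 -1.2 ]
```

```bash
python3 -m handwheel '[{"xyz":[0,-0.1,-0.5],"angular":[0,0.2,0]},{"xyz":[0,0,-0.3],"angular":[0,0,0]}]'; python3 err.py .6266 .2328 .11 -45
```

```text
time: 31.17
position: [0.6267, 0.2328, 0.1123]
tool_rot: [0.616, 1.482, -0.614]
ft_force: [0.1, -0.7, -2.0]
grip_width: 0.522
t 31.17 pos [0.6267 0.2328 0.1123] need cm [-0.01 -0.   -0.23] ang [-0.07  0.02  0.07] F [ 0.1 -0.7 -2. ] grip_mm 45.4 q7 [-0.36 -1.19]
```

```bash
python3 -m handwheel '[{"xyz":[0,0,-0.25],"angular":[0,0,0]},{"xyz":[0,0,-0.15],"angular":[0,0,0]}]'; python3 err.py .6266 .2328 .11 -45
```

```text
time: 31.33
position: [0.6272, 0.2331, 0.1097]
tool_rot: [0.617, 1.481, -0.613]
ft_force: [-4.9, -1.8, 12.8]
grip_width: 0.52
t 31.33 pos [0.6272 0.2331 0.1097] need cm [-0.06 -0.03  0.03] ang [-0.1   0.07  0.08] F [-4.9 -1.8 12.8] grip_mm 45.2 q7 [-0.36 -1.19]
```

Contact at exactly the expected height. Releasing and rising.

```bash
python3 -m handwheel '[{"xyz":[0,0,0.05],"angular":[0,0,0]},{"xyz":[0,0,0],"angular":[0,0,0]},{"xyz":[0,0,0],"angular":[0,0,0]}]' 6.5; python3 -m handwheel '[{"xyz":[0,0,1.5],"angular":[0,0,0]},{"xyz":[0,0,3],"angular":[0,0,0]},{"xyz":[0,0,3],"angular":[0,0,0]},{"xyz":[0,0,3],"angular":[0,0,0]},{"xyz":[0,0,0],"angular":[0,0,0]}]'; python3 - <<'E'
from h import *
d=get_image("wrist");p=get_state()["position"];print(p,[proj(d,[.6266,.2328,z]).round(1) for z in(.058,.1,.136)])
a=d["pixels"][80:290,150:360];cv2.imwrite("pics/w22c.png",cv2.resize(a,None,fx=2.8,fy=2.8,interpolation=cv2.INTER_CUBIC))
E
```

```text
time: 31.58
position: [0.6283, 0.2333, 0.1118]
tool_rot: [0.618, 1.479, -0.612]
ft_force: [-0.7, -0.2, 0.1]
grip_width: 0.662
time: 32.0
position: [0.6258, 0.2322, 0.217]
tool_rot: [0.615, 1.484, -0.616]
ft_force: [1.1, 0.3, 2.0]
grip_width: 0.745
[0.62485971 0.23179235 0.21412187] [array([253.6, 171.6]), array([253.5, 181.7]), array([253.3, 193. ])]
```

View pics/w22c.png

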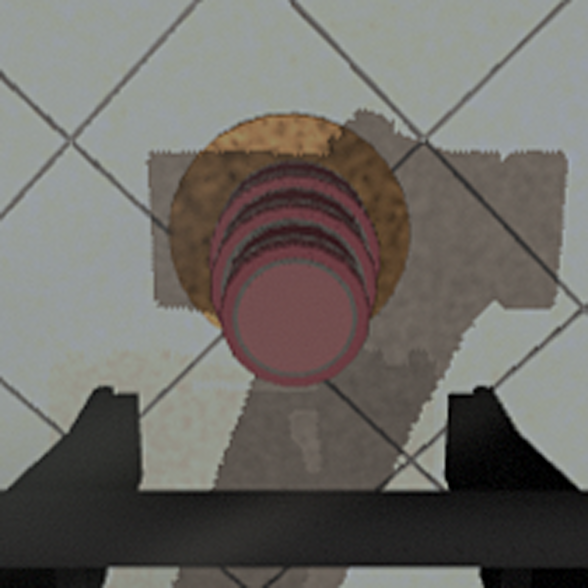

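The small tin's lid is at (255,192) against a prediction of (253,193), so the stack is coaxial to about 1 mm. I back off and check everything in the fixed cameras.

```bash
python3 -m handwheel '[{"xyz":[0,-2,2],"angular":[0,0,0]},{"xyz":[0,-4,1],"angular":[0,0,0]},{"xyz":[0,-4,0],"angular":[0,0,0]},{"xyz":[0,-4,0],"angular":[0,0,0]},{"xyz":[0,0,0],"angular":[0,0,0]}]'; python3 -m handwheel '[{"xyz":[0,-3.5,0],"angular":[0,0,0]},{"xyz":[0,-3.5,0],"angular":[0,0,0]},{"xyz":[0,0,0],"angular":[0,0,0]}]'; python3 - <<'E'
from h import *
for n,(r,c) in {"scene":((90,270),(180,420)),"side":((80,280),(150,400))}.items():
    d=get_image(n);a=d["pixels"][r[0]:r[1],c[0]:c[1]];cv2.imwrite(f"pics/{n}_end.png",cv2.resize(a,None,fx=3,fy=3,interpolation=cv2.INTER_CUBIC))
    b=cv2.imread(f"pics/{n}0.png")
    for k,p in {"cream":(.394,.275),"clear":(.609,-.201)}.items():
        u,v=proj(d,[*p,.11]).astype(int);w=proj(d,[*p,.03]).astype(int)
        for c0 in ((u,v),):
            hs=lambda im:cv2.inRange(cv2.cvtColor(im,cv2.COLOR_BGR2HSV),(5,120,90),(35,255,255))[v-30:v+20,u-25:u+25]
            f=lambda m:np.array(cv2.moments(m,True)["m10"]/max(1,cv2.moments(m,True)["m00"])),
            A,B=[cv2.moments(hs(x),True) for x in(b,d["pixels"])]
            print(n,k,[(round(M["m10"]/M["m00"],1),round(M["m01"]/M["m00"],1),M["m00"]) for M in(A,B) if M["m00"]])
E
```

```text
time: 32.47
position: [0.6215, 0.0911, 0.2405]
tool_rot: [0.604, 1.493, -0.612]
ft_force: [-0.1, -1.7, -0.4]
grip_width: 0.746
time: 32.72
position: [0.6198, 0.0221, 0.2373]
tool_rot: [0.605, 1.495, -0.616]
ft_force: [0.7, -2.2, 0.8]
grip_width: 0.75
scene cream [(25.3, 30.9, 155.0), (25.2, 30.9, 153.0)]
scene clear [(26.6, 31.1, 265.0), (26.6, 31.1, 261.0)]
side cream [(25.8, 32.1, 167.0), (25.8, 32.1, 170.0)]
side clear [(24.0, 32.1, 257.0), (24.1, 32.0, 255.0)]
```

View pics/scene_end.png

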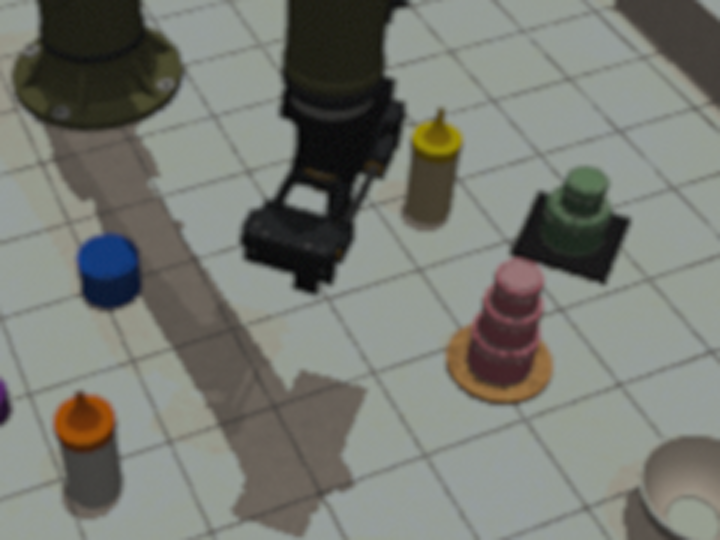

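View pics/side_end.png

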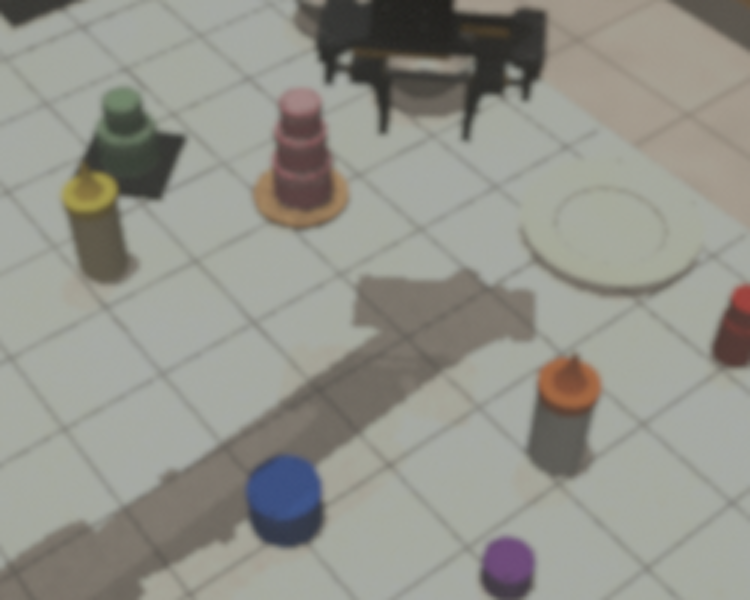

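Both views show the two stacks upright and centred: pink at about (505,320) and green at about (580,210) in the scene crop. The bottle caps have moved less than 0.2 px since the start, and the gripper touches nothing. Handing in.

```bash
python3 -c "
from bench import *
print(close_job())"
```

```text
the job is handed in; nothing more can be done
None
```

Both stacks are built and the job is handed in at about 33 s; no verdict was reported. The pink tins stand on the cork trivet and the green tins on the black one, largest at the bottom in each.

**Placement:** In the wrist view, each large tin was about 3.5 mm from its trivet's centre. The tins above sat within about 1–2 mm of the one below. Each tin touched down at the expected height. The hardest press was about 21 N, when setting down pink_medium.

**Surroundings:** In the last scene and side views both stacks stood upright and the gripper was clear. The bottle caps had shifted by less than 0.2 px since the start. I never gripped the look-alikes. The final crops show only blue and purple; I did not check the small red one at the end.

**Disagreement:** The first two-view estimates gave lid heights about 10 mm too low, although their x,y held. I took the heights from the given tin sizes and re-measured positions with the wrist camera before each grasp and placing.

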